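Put the spare blades away in the safety case

ROBOT

A 6-joint arm with a two-finger parallel gripper is mounted at the origin on the work surface. World frame = base frame: x ahead of the robot, y to its left, z up, the work surface at z = 0. Lengths are in m, angles in rad, forces in N, time in s.
With the tool pointing down it reaches from about 0.4 to 0.825 m from the base axis. Payload 7 kg.
Tool frame: the origin (TCP) lies midway between the tips of the shut fingers; the grasp point (between the pads) lies 19 mm behind it (manip.grip_depth is the distance from the TCP to the grasp point, in m); z points along the fingers, y is the direction in which the jaws open and shut (so a half turn about z gives the same grasp; the last joint's range is limited). The gripper opens to 85 mm and grips with 20 to 120 N. Pads are 22 mm wide; open, the fingers measure 114 mm over their backs; the gripper's body (76 mm by 85 mm) begins 54 mm behind the grasp point. The pads swing forward as they close: fully open they stand 13 mm farther back than shut.
Start: joints at [-0.864, 0.359, 0.012, 0, -1.224, -0.288], TCP at [0.274, -0.617, 0.231] pointing down, gripper open.
Joint ranges: [-3.07, 3.07], [-1.43, 2.12], [-1.02, 1.25], [-3.03, 1.67], [-3.05, -0], [-3.03, 3.03]. Speed limits (rad/s): [2.39, 2.39, 3.01, 3.14, 3.14, 3.14].

INTERFACE

Orientations are given as a unit quaternion [x, y, z, w].
In Python, from rig import manip gives the robot as it stands.
- The arm moves only by the tool move_arm, never from a script. Its arguments are lists of equal length, an entry for each row: "translation": the shift along the tool's x, y, z scaled (see below), a list of three; "rot": the turn, a rotation vector about the tool's x, y, z scaled (see below), a list of three; "grip": the closure, from -1 (fully open) to 1 (shut), so that 0 is half open. A call has 1 to 10 rows; each row shifts and turns the commanded pose from where the row before left it, along the tool's axes as they then stand; what a row does not reach is not made up. The controller multiplies each number of a shift by 0.05 m and each number of a turn by 360 degrees. A row lasts 1/10 s, in which the tool goes at most 50 mm and 8.59 degrees, less where a joint would pass 70% of its speed; a pose out of reach is approached as far as the arm can. A call with a number of a shift or a turn outside -1 to 1 is refused whole. A call with a gripper value outside its range is refused whole. The fingers move at their own pace and stop on an object; "force" is the grip in N (left out, the last holds). Time passes only in rows, so rows that do not move let the fingers close. It gives the time, the measured TCP pose, the force and the opening at its end, in the units of the state.
- manip.get_state(): the state, without advancing time (a new reading comes with each control period).
- manip.get_image(name): name is "scene" or "top" or "wrist"; returns a dict with "pixels" (420x560x3 uint8, red, green, blue), "fx", "fy", "cx", "cy" (pixels), "world_from_camera" (4x4, takes a point from camera to world coordinates). Camera axes: x right, y down, z forward; pixel columns grow to the right and rows downward; lengths in m; the calibration is good to about 2 mm. A picture is of the moment at which its call begins. There is no depth.
- manip.sign_off(): hands the job in, once; it reports no verdict.
The state is a dict: "time_s": time; "joints": joint angles; "dq": joint speeds; "joint_efforts": joint torques, N m; "eef_pos": TCP position; "eef_rot": TCP orientation; "ft_force": force on the tool from outside, world axes, zero at the start; "moment": the same for the moment, N m; "grip_width": finger opening in m.
Only numpy, scipy, OpenCV 4.12 (cv2) and the standard library are available. Lean on these libraries where they do the work, as an engineer would, in place of code of your own. Each camera call takes 0.05 s, during which the arm holds its last target. There are 200 camera calls.

TASK

Put the spare blade cassettes lying in the sorting tray away in the child-safe blade case: reach under the overhanging front lip of its lid, push the sprung catch aside (towards your end of the case) while lifting, and swing the lid fully up. Lay every long cassette in the bay nearer to you and every square one in the farther bay, then shut the lid until it is flat and the catch has snapped back. The round pin holder stays in the tray, and nothing else on the desk is to be disturbed.

Things in the scene. Friction and masses are not known exactly. Their poses are not given: they have to be found in the camera images.
- case: White plastic blade case, fixed to the desk: 140 mm (x) x 260 mm (y) x 70 mm high, walls 5 mm. Origin: centre of its underside, on the desk. It stands turned: its front (-x) looks sideways, to the robot's right (world -y), its +y end is the one nearer the robot. Inside, a divider 5 mm thick, 35 mm high at y = 0 makes two bays. A flat lid covers it and overhangs the front wall by 34 mm as a lip.
- near_bay (a point): Centre of the floor of the near bay (case y +3 to +125 mm, nearer the robot), 20 mm above the desk, 50 mm below the rim; bay 130 (x) x 122 (y) mm. Case axes.
- far_bay (a point): Centre of the floor of the far bay (case y -3 to -125 mm, farther from the robot), 20 mm above the desk, 50 mm below the rim; bay 130 (x) x 122 (y) mm. Case axes.
- lid_hinge (a point): Middle of the lid's hinge axis, along case y on the top back edge of the case (case x = +70 mm, 70 mm above the desk). Case axes.
- lid (a joint): Lid angle in rad: 0 shut, grows upward to 1.75 (leaning slightly back). A stiff hinge (0.3 N m) leaves it at any angle. The catch stops it at about 0.02; with the catch aside it is free, and beyond about 0.15 the catch may spring back. Coming down, from about 0.1 it pushes the catch aside by itself and snaps under it: about 10 N down on the lip.
- lid_lip (a point): Middle of the lid's front lower edge, 174 mm from the hinge axis. The lid is a plate 174 mm deep, 266 mm wide, 6 mm thick, about 0.2 kg; shut, its underside is 70 mm above the desk. The frame turns with the lid; shut, its axes are the case's.
- catch (a joint): Travel in m of the safety catch: 0 home, sprung (3 N at home, 7 N at its limit of 0.014). It slides towards the case's +y (towards the robot's end); the lid passes when it is beyond about 0.007.
- catch_tab (a point): Centre of the catch's black tab, an upright blade under the lip in front of the case: 36 mm long in case x (out from the front wall to 6 mm beyond the lip), 5 mm thick in y, from 30 to 66 mm above the desk. Home: case x = -92 mm, y = 0. On its far side (case -y) the space under the lip is free; hook and keeper lie close to the wall at case y = 16 to 40 mm.
- tray: Wooden sorting tray fixed to the desk, 168 (x) x 250 (y) mm; origin: centre of its underside. Floor 4 mm above the desk; walls and dividers 4 mm thick with tops 12 mm above the desk; 2 (along x) x 3 (along y) compartments of 78 mm, centres at x = +-41 mm, y = -82, 0, 82 mm.
- bar0_center (a point): Long blade cassette: closed grey plastic bar 56 (x) x 20 (y) x 24 (z) mm, about 40 g, loose, alone in a compartment of the tray at the start. Its centre. Not present in every run.
- bar1_center (a point): Long blade cassette: closed grey plastic bar 56 (x) x 20 (y) x 24 (z) mm, about 40 g, loose, alone in a compartment of the tray at the start. Its centre. Not present in every run.
- bar2_center (a point): Long blade cassette: closed grey plastic bar 56 (x) x 20 (y) x 24 (z) mm, about 40 g, loose, alone in a compartment of the tray at the start. Its centre. Not present in every run.
- block0_center (a point): Square blade cassette: closed grey plastic block 32 (x) x 32 (y) x 24 (z) mm, about 40 g, loose, alone in a compartment of the tray at the start. Its centre. Not present in every run.
- block1_center (a point): Square blade cassette: closed grey plastic block 32 (x) x 32 (y) x 24 (z) mm, about 40 g, loose, alone in a compartment of the tray at the start. Its centre. Not present in every run.
- puck_center (a point): Centre of a round white pin holder, 34 mm across and 18 mm high, loose in one compartment of the tray; it stays there.
- pencil_cup: Turquoise ceramic pencil cup, 74 mm across, 95 mm high, pencils up to 155 mm, loose bystander; origin at the centre of its underside.
- hole_punch: Aluminium hole punch, 75 x 110 x 58 mm, loose bystander; origin at the centre of its underside.
- round_tub: Round plastic container with white twist cap, 60 mm across, 45 mm high, loose bystander; origin at the centre of its underside.
- stapler: White stapler, 145 x 36 x 56 mm, loose bystander; origin at the centre of its underside.
- sharpener: Small aluminium pencil sharpener, 26 x 18 x 15 mm, loose bystander; origin at the centre of its underside.
Not all that is in view belongs to the job. What is shaped like the part that bears bar2_center but purple is not meant. Leave any pink or yellow look-alike of the part that bears block1_center alone.

How it is judged:
By the outcome, as a careful person would: the job done as asked, in the order asked, and still so for the second after the job is handed in, with the robot touching nothing.
Of bar0, bar1, bar2, block0, block1 only 3 to 5 are there at a start; the rules pass over those that are not, and their reading is None.
At some moment in a run one of bar0, bar1, bar2, block0, block1 may be knocked a few centimetres aside while the robot is not near it.
Once in a run the grip may slacken for a moment while it holds something.
It also fails if it takes over 210 s, if anything falls off the work surface, if the arm or the gripper's body presses on something with over 40 N, if the wrist force passes 120 N, or if a joint passes its speed limit or range.

## Working session

There is one attempt and no reset: what is moved stays moved. The work goes in short steps, Python scripts to look and compute and a tool call to move; the robot and the scene stay as the last step left them, time stands still between calls to the robot, and variables do not carry over. Pictures are saved under pics/ and viewed, about 12 in all and at most 16, crops included, and the job is handed in when it is done.

Besides the shell and the picture viewer there is one more tool, called after "Request:" as name(argument=value, ...) on one line, values as JSON. move_arm: Moves the arm, as the interface text tells. Its arguments: {"type":"object","properties":{"translation":{"type":"array","items":{"type":"array","items":{"type":"number","minimum":-1,"maximum":1}}},"rot":{"type":"array","items":{"type":"array","items":{"type":"number","minimum":-1,"maximum":1}}},"grip":{"type":"array","items":{"type":"number"}},"force":{"type":"number"}},"required":["translation","rot","grip"]}

```bash
ls; mkdir -p pics
cat > h.py <<'E'
import numpy as np, cv2
from rig import manip
from scipy.spatial.transform import Rotation as R
def grab(n,f):
    im=manip.get_image(n); cv2.imwrite('pics/'+f,cv2.cvtColor(im['pixels'],cv2.COLOR_RGB2BGR))
    np.savez('pics/'+f[:-4]+'.npz',**im); return im
def ray(im,u,v,z):
    T=np.array(im['world_from_camera']); d=T[:3,:3]@np.array([(u-im['cx'])/im['fx'],(v-im['cy'])/im['fy'],1]); o=T[:3,3]
    return o+d*(z-o[2])/d[2]
def proj(im,p):
    T=np.linalg.inv(np.array(im['world_from_camera'])); q=T[:3,:3]@np.array(p)+T[:3,3]
    return np.array([im['fx']*q[0]/q[2]+im['cx'],im['fy']*q[1]/q[2]+im['cy']])
E
python3 - <<'E'
from h import *
s=manip.get_state(); print({k:np.round(v,3).tolist() for k,v in s.items()})
for n in('scene','top'):
    im=grab(n,n+'0.png'); print(n,im['fx'],im['cx'],im['cy'],np.round(im['world_from_camera'],3).tolist())
E
```

```text
pics
{'time_s': 0.0, 'joints': [-0.864, 0.359, 0.011, -0.0, -1.224, -0.288], 'dq': [0.0, 0.002, -0.002, 0.001, -0.0, -0.002], 'joint_efforts': [-0.001, -58.332, 29.34, 6.936, -0.006, -0.0], 'eef_pos': [0.274, -0.616, 0.23], 'eef_rot': [-0.208, 0.978, 0.001, -0.0], 'ft_force': [0.467, -0.599, 0.693], 'moment': [-0.036, 0.001, -0.017], 'grip_width': 0.085}
scene 442.79078431742136 280.9149166584769 206.5906100390721 [[0.71, 0.567, -0.418, 1.075], [0.704, -0.571, 0.423, -0.536], [0.001, -0.594, -0.804, 1.115], [0.0, 0.0, 0.0, 1.0]]
top 383.93891648760894 274.2697618810997 206.60390823898337 [[-0.021, -0.998, 0.059, 0.449], [-1.0, 0.022, 0.018, -0.013], [-0.019, -0.059, -0.998, 1.329], [0.0, 0.0, 0.0, 1.0]]
```

View pics/scene0.png

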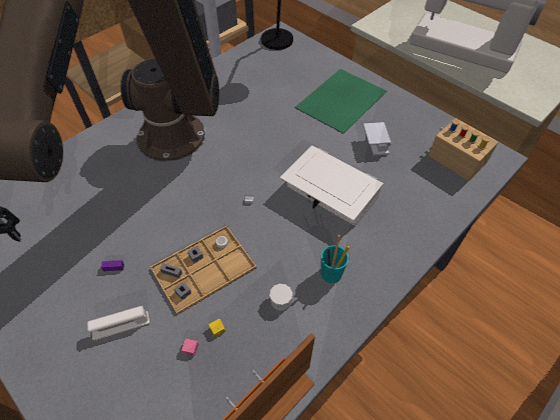

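View pics/top0.png

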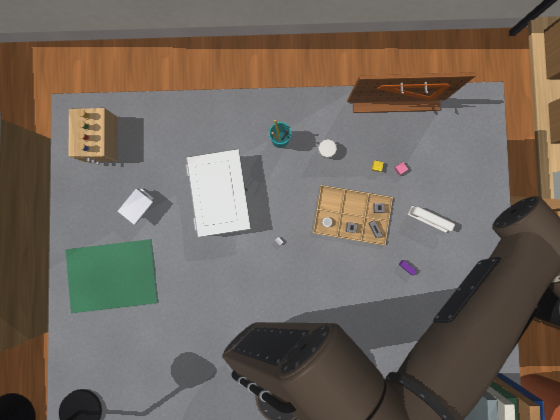

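The scene view shows the case at (331,183) with its catch at (316,203), and the tray at (203,268). In the tray are a long bar at (171,271), square blocks at (196,254) and (183,291), and the puck at (222,243). Candidates to mistake for cassettes are the purple bar (112,266), the yellow block (217,327) and the pink block (190,347), which all lie outside the tray. I chose the three grey parts in the tray and will check them in a close crop.

Run:
```python
from h import *
T=cv2.imread('pics/top0.png');S=cv2.imread('pics/scene0.png')
a=cv2.resize(T[175:255,305:405],None,fx=4,fy=4,interpolation=2)
b=cv2.resize(T[140:245,170:270],None,fx=4,fy=4,interpolation=2)
c=cv2.resize(S[220:320,140:265],None,fx=3.2,fy=3.2,interpolation=2)
o=np.zeros((600,800,3),np.uint8); o[:320,:400]=a; o[:420,400:800]=b; o[320:600,:400]=c[20:300,:400]; cv2.imwrite('pics/crop1.png',o)
im=dict(np.load('pics/top0.npz')); hsv=cv2.cvtColor(T,cv2.COLOR_BGR2HSV)
def quad(m,z,roi):
    mm=np.zeros(m.shape,np.uint8); y0,y1,x0,x1=roi; mm[y0:y1,x0:x1]=m[y0:y1,x0:x1]
    mm=cv2.morphologyEx(mm,cv2.MORPH_CLOSE,np.ones((9,9)))
    cs,_=cv2.findContours(mm,0,2); k=max(cs,key=cv2.contourArea)
    P=np.array([ray(im,u,v,z)[:2] for u,v in k[:,0]],np.float32); r=cv2.minAreaRect(P); print(cv2.contourArea(k),cv2.minAreaRect(k.astype(np.float32)),r,cv2.boxPoints(r).round(3).tolist())
quad(((hsv[...,2]>190)&(hsv[...,1]<40)).astype(np.uint8)*255,.076,(140,245,170,260))
quad(((hsv[...,0]<25)&(hsv[...,1]>60)).astype(np.uint8)*255,.012,(175,255,305,405))
for n,p in dict(cup=(281,128),tub=(328,148),sharp=(280,241),punch=(135,205),stap=(431,219)).items(): print(n,ray(im,*p,0.04).round(3))
```

```text
4111.0 ((217.11004638671875, 192.73348999023438), (80.20274353027344, 54.1937141418457), 81.46923065185547) ((0.5737922787666321, 0.19605952501296997), (0.2642856240272522, 0.17745541036128998), 7.575749397277832) [[0.4309999942779541, 0.2669999897480011], [0.45500001311302185, 0.09099999815225601], [0.7160000205039978, 0.12600000202655792], [0.6930000185966492, 0.3009999990463257]]
3496.5 ((352.5405578613281, 214.7567596435547), (73.97954559326172, 48.99089813232422), 9.462321281433105) ((0.4936531186103821, -0.25570619106292725), (0.2507590353488922, 0.16769036650657654), 79.14444732666016) [[0.3880000114440918, -0.3630000054836273], [0.5519999861717224, -0.39500001072883606], [0.6000000238418579, -0.14800000190734863], [0.4350000023841858, -0.11699999868869781]]
cup [ 0.793 -0.018  0.04 ]
tub [ 0.72  -0.176  0.04 ]
sharp [ 0.41  -0.007  0.04 ]
punch [0.541 0.482 0.04 ]
stap [ 0.472 -0.511  0.04 ]
```

View pics/crop1.png

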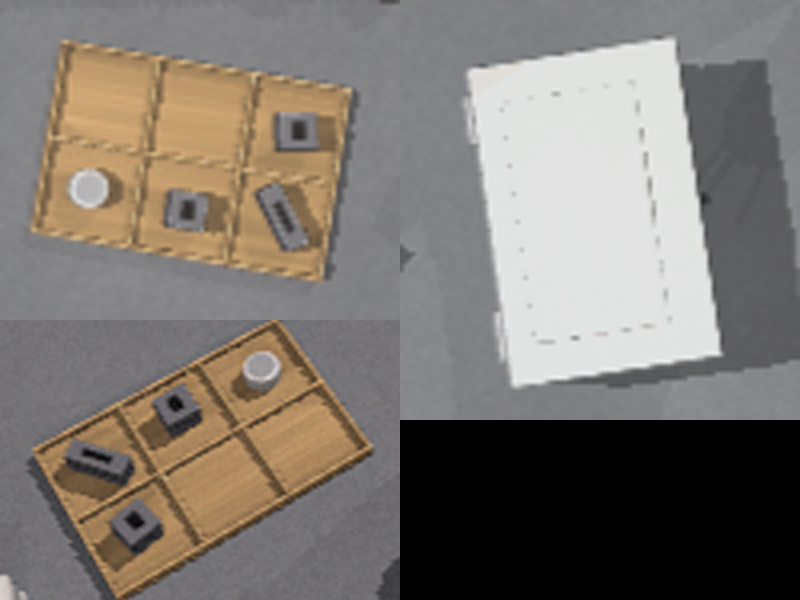

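The crop confirms the choice: two grey square cassettes (top crop (297,131) and (187,210)), one grey bar (282,216) and the white puck (90,188), all in the tray. No pink, yellow or purple part is in it. Next is a planning helper.

```bash
cat >> h.py <<'E'
cx=np.array([-.132,.991,0]);cx/=np.linalg.norm(cx);cy=np.array([-cx[1],cx[0],0]);O=np.array([.5716,.2129,0]);Z=np.array([0,0,1.])
def C(x,y,z): return O+(x*cx+y*cy+z*Z)/1000
def Rt(tilt,x=cy):  # tool x along x (horizontal); tilt = degrees the tool z leans toward case +x from down
    B=np.array([x,np.cross(-Z,x),-Z]).T
    return R.from_matrix(B)*R.from_rotvec([-np.radians(tilt),0,0])
def cur():
    s=manip.get_state(); return np.array(s['eef_pos']),R.from_quat(s['eef_rot']),s
def go(p,Rg,turnfirst=True):
    q,r,s=cur(); rv=(r.inv()*Rg).as_rotvec(); base=Rg if turnfirst else r
    t=base.inv().apply(np.array(p)-q)
    print('turn(units)',(rv/2/np.pi).round(4),'max .0238/row; shift(units)',(t/.05).round(2), 'F',np.round(s['ft_force'],1),'t',s['time_s'])
def case():
    q,r,s=cur(); d=(q-O)*1000; zc=r.apply([0,0,1])
    print('case xyz',np.round([d@cx,d@cy,d[2]],1),'zdir',np.round([zc@cx,zc@cy,zc[2]],2),'F case',np.round([np.array(s['ft_force'])@a for a in (cx,cy,Z)],1),'w',round(s['grip_width'],4),'t',s['time_s'],'j',np.round(s['joints'],2))
E
python3 - <<'E'
from h import *
go(C(-150,-25,250),Rt(0),False); go(C(-132,-25,68),Rt(52))
E
```

```text
turn(units) [ 0.0002 -0.0001  0.0456] max .0238/row; shift(units) [-11.81   9.72  -0.38] F [-0.3 -0.1  0.1] t 0.1
turn(units) [-0.1432 -0.0207  0.0423] max .0238/row; shift(units) [-8.58  5.45 12.25] F [-0.3 -0.1  0.1] t 0.1
```

Request:
move_arm(translation=[[-0.6,0.5,-0.2],[-0.6,0.5,-0.2],[-0.6,0.5,0],[-0.6,0.5,0],[-0.6,0.5,0],[-0.6,0.5,0],[-0.6,0.5,0],[-0.6,0.5,0],[-0.6,0.5,0],[-0.6,0.5,0]], rot=[[0,0,0],[0,0,0],[0,0,0],[0,0,0],[0,0,0],[0,0,0],[0,0,0],[0,0,0],[0,0,0],[0,0,0]], grip=[1,1,1,1,1,1,1,1,1,1], force=40)

```text
time_s: 1.1
eef_pos: [0.4471, -0.2646, 0.2511]
eef_rot: [-0.208, 0.978, 0.0, -0.0]
ft_force: [0.6, -0.9, -0.2]
grip_width: -0.0002
```

Request:
move_arm(translation=[[-0.6,0.5,0],[-0.6,0.5,0],[-0.6,0.5,0],[-0.6,0.5,0],[-0.6,0.5,0],[-0.6,0.5,0],[-0.6,0.5,0],[-0.6,0.5,0],[-0.6,0.5,0],[0,0,0]], rot=[[0,0,0],[0,0,0],[0,0,0],[0,0,0],[0,0,0],[0,0,0],[0,0,0],[0,0,0.0228],[0,0,0.0228],[0,0,0]], grip=[1,1,1,1,1,1,1,1,1,1])

```text
time_s: 2.1
eef_pos: [0.6085, 0.0497, 0.25]
eef_rot: [-0.065, 0.998, -0.0, -0.001]
ft_force: [-0.9, 0.7, -1.0]
grip_width: -0.0002
```

Request:
move_arm(translation=[[0,0,0],[0,0,0],[0,0,0],[0,0,0],[0,0,0],[0,0,0],[0,0,0],[0,0,0],[0,0,0]], rot=[[-0.0206,0,0],[-0.0206,0,0],[-0.0206,0,0],[-0.0206,0,0],[-0.0206,0,0],[-0.0206,0,0],[-0.0206,0,0],[0,0,0],[0,0,0]], grip=[1,1,1,1,1,1,1,1,1])

```text
time_s: 3.0
eef_pos: [0.6069, 0.0449, 0.2498]
eef_rot: [-0.058, 0.897, 0.436, -0.029]
ft_force: [0.4, 0.5, -0.3]
grip_width: 0.0001
```

Run:
```python
from h import *
case(); go(C(-150,-25,85),Rt(52))
```

```text
case xyz [-171.2  -12.8  249.8] zdir [ 0.79 -0.   -0.62] F case [ 0.5 -0.4 -0.3] w 0.0001 t 3.0 j [-0.18  0.46  0.2  -0.85 -1.65 -1.18]
turn(units) [-0.0004  0.0001 -0.0005] max .0238/row; shift(units) [-0.24 -2.34  2.36] F [ 0.4  0.5 -0.3] t 3.0
```

Request:
move_arm(translation=[[-0.06,-0.58,0.59],[-0.06,-0.58,0.59],[-0.06,-0.58,0.59],[-0.06,-0.58,0.59],[0,0,0],[0,0,0]], rot=[[0,0,0],[0,0,0],[0,0,0],[0,0,0],[0,0,0],[0,0,0]], grip=[1,1,1,1,1,1])

```text
time_s: 3.6
eef_pos: [0.616, 0.0697, 0.0883]
eef_rot: [-0.061, 0.897, 0.436, -0.029]
ft_force: [0.5, 0.0, 1.3]
grip_width: 0.0
```

Run:
```python
from h import *
case()
w=grab('wrist','w1.png'); s=grab('scene','s1.png')
W=cv2.imread('pics/w1.png');S=cv2.imread('pics/s1.png')
pts=dict(tab=(-110,0,66),tabc=(-92,0,48),lipL=(-104,133,70),lipR=(-104,-133,70),hL=(70,133,76),hR=(70,-133,76))
for n,p in pts.items():
    a=proj(s,C(*p)); cv2.circle(S,tuple(int(round(k)) for k in a),1,(0,0,255),-1); b=proj(w,C(*p)); print(n,a.round(),b.round())
    if abs(b).max()<600: cv2.circle(W,tuple(int(round(k)) for k in b),2,(0,0,255),-1)
o=np.hstack([cv2.resize(W,(400,300)),cv2.resize(S[110:260,240:440],(400,300),interpolation=2)]); cv2.imwrite('pics/crop2.png',o)
```

```text
case xyz [-147.8  -25.1   88.3] zdir [ 0.79  0.   -0.62] F case [-0.  -0.5  1.3] w 0.0 t 3.6 j [-0.14  0.64  0.1  -0.87 -1.44 -0.98]
tab [315. 200.] [292. 199.]
tabc [318. 200.] [287. 190.]
lipL [281. 178.] [309. -58.]
lipR [355. 221.] [300. 370.]
hL [313. 144.] [419.  20.]
hR [385. 182.] [390. 280.]
```

View pics/crop2.png

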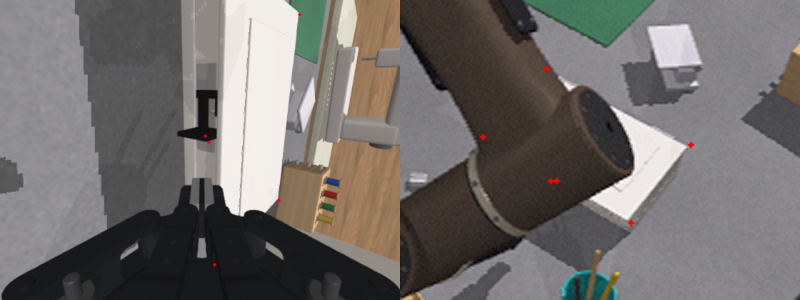

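The wrist view shows the tab blade at crop (198,135) and the lip edge at crop x≈217. Both match my projection, so I'm inserting under the lip on the tab's far side.

Run:
```python
from h import *
go(C(-132,-25,68),Rt(52)); go(C(-86,-25,31),Rt(52));go(C(-86,-5,31),Rt(52))
```

```text
turn(units) [-0.0006  0.0003  0.0007] max .0238/row; shift(units) [ 0.02 -0.14  0.54] F [ 0.8 -0.5  1. ] t 3.7
turn(units) [-0.0006  0.0003  0.0007] max .0238/row; shift(units) [ 0.02 -0.16  1.72] F [ 0.8 -0.5  1. ] t 3.7
turn(units) [-0.0006  0.0003  0.0007] max .0238/row; shift(units) [ 0.42 -0.16  1.72] F [ 0.8 -0.5  1. ] t 3.7
```

Request:
move_arm(translation=[[0.02,-0.16,0.3],[0,0,0.3],[0,0,0.3],[0,0,0.3],[0,0,0.3],[0,0,0.2],[0,0,0],[0,0,0]], rot=[[0,0,0],[0,0,0],[0,0,0],[0,0,0],[0,0,0],[0,0,0],[0,0,0],[0,0,0]], grip=[1,1,1,1,1,1,1,1])

```text
time_s: 4.5
eef_pos: [0.6068, 0.1292, 0.0279]
eef_rot: [-0.06, 0.898, 0.436, -0.029]
ft_force: [-0.9, -6.7, 1.5]
grip_width: 0.0005
```

Run:
```python
from h import *
case()
```

```text
case xyz [-87.6 -23.8  27.9] zdir [ 0.79  0.   -0.62] F case [-6.5  1.8  1.5] w 0.0005 t 4.5 j [-0.07  0.69  0.03 -0.92 -1.31 -0.93]
```

Request:
move_arm(translation=[[0.08,0,0],[0.08,0,0],[0.08,0,0],[0.08,0,0],[0.0,0,0],[0,0,0]], rot=[[0,0,0],[0,0,0],[0,0,0],[0,0,0],[0,0,0],[0,0,0]], grip=[1,1,1,1,1,1])

```text
time_s: 5.1
eef_pos: [0.5931, 0.1274, 0.0282]
eef_rot: [-0.059, 0.898, 0.436, -0.027]
ft_force: [5.4, -4.3, 1.1]
grip_width: -0.0002
```

Run:
```python
from h import *
case()
```

```text
case xyz [-87.6 -10.   28.2] zdir [ 0.79 -0.   -0.62] F case [-5.  -4.8  1.1] w -0.0002 t 5.1 j [-0.08  0.67 -0.   -0.92 -1.3  -0.91]
```

Request:
move_arm(translation=[[0.06,-0.04,-0.05],[0.06,0,0],[0.02,0,0],[0,0,0]], rot=[[0,0,0],[0,0,0],[0,0,0],[0,0,0]], grip=[1,1,1,1])

```text
time_s: 5.5
eef_pos: [0.5856, 0.1243, 0.0285]
eef_rot: [-0.059, 0.897, 0.436, -0.028]
ft_force: [6.4, 1.3, -0.0]
grip_width: 0.0
```

Run:
```python
from h import *
case()
```

```text
case xyz [-89.6  -2.2  28.5] zdir [ 0.79 -0.   -0.62] F case [ 0.4 -6.6 -0. ] w 0.0 t 5.5 j [-0.08  0.67 -0.02 -0.92 -1.3  -0.9 ]
```

Request:
move_arm(translation=[[0,0.095,-0.074],[0,0.095,-0.074],[0,0.095,-0.074],[0,0.095,-0.074],[0,0,0]], rot=[[0,0,0],[0,0,0],[0,0,0],[0,0,0],[0,0,0]], grip=[1,1,1,1,1])

```text
time_s: 6.0
eef_pos: [0.5856, 0.1241, 0.0524]
eef_rot: [-0.059, 0.898, 0.436, -0.028]
ft_force: [5.8, -0.3, -0.3]
grip_width: -0.0003
```

Run:
```python
from h import *
case()
```

```text
case xyz [-89.9  -2.1  52.4] zdir [ 0.79 -0.   -0.62] F case [-1.1 -5.7 -0.3] w -0.0003 t 6.0 j [-0.08  0.63 -0.01 -0.91 -1.33 -0.93]
```

No lip contact yet, and with shut fingers the tips would rise off the tab before the lid is free. I'll open the jaws a bit, so the upper finger lifts the lip while the lower one still holds the tab.

Request:
move_arm(translation=[[0,-0.126,0.098],[0,-0.126,0.098],[0,0,0],[0,0,0],[0,0,0]], rot=[[0,0,0],[0,0,0],[0,0,0],[0,0,0],[0,0,0]], grip=[1,1,0.3,0.3,0.3])

```text
time_s: 6.5
eef_pos: [0.5863, 0.1188, 0.0346]
eef_rot: [-0.059, 0.899, 0.433, -0.027]
ft_force: [6.4, -21.9, -4.0]
grip_width: 0.0297
```

Run:
```python
from h import *
case()
```

```text
case xyz [-95.2  -2.2  34.6] zdir [ 0.78 -0.   -0.62] F case [-22.6  -3.5  -4. ] w 0.0297 t 6.5 j [-0.08  0.66 -0.01 -0.91 -1.31 -0.91]
```

Request:
move_arm(translation=[[0,0.095,-0.074],[0,0.095,-0.074],[0,0.095,-0.074],[0,0,0]], rot=[[0,0,0],[0,0,0],[0,0,0],[0,0,0]], grip=[0.3,0.3,0.3,0.3])

```text
time_s: 6.9
eef_pos: [0.5861, 0.1225, 0.0543]
eef_rot: [-0.059, 0.898, 0.435, -0.027]
ft_force: [7.2, -7.6, -0.6]
grip_width: 0.0298
```

Run:
```python
from h import *
case()
```

```text
case xyz [-91.5  -2.4  54.3] zdir [ 0.78 -0.   -0.62] F case [-8.5 -6.1 -0.6] w 0.0298 t 6.9 j [-0.08  0.63 -0.01 -0.91 -1.33 -0.94]
```

Request:
move_arm(translation=[[0,-0.074,-0.095],[0,0,0]], rot=[[0,0,0],[0,0,0]], grip=[0.3,0.3])

```text
time_s: 7.1
eef_pos: [0.5864, 0.1184, 0.0547]
eef_rot: [-0.059, 0.897, 0.437, -0.028]
ft_force: [6.2, -0.2, 1.7]
grip_width: 0.0299
```

Run:
```python
from h import *
case()
w=grab('wrist','w2.png')
print(np.round(w['world_from_camera'],3).tolist())
```

```text
case xyz [-95.6  -2.2  54.7] zdir [ 0.79 -0.   -0.62] F case [-1.  -6.1  1.7] w 0.0299 t 7.1 j [-0.09  0.63 -0.01 -0.91 -1.34 -0.93]
[[-0.081, 0.979, 0.188, 0.527], [0.611, -0.1, 0.785, -0.002], [0.787, 0.179, -0.59, 0.142], [0.0, 0.0, 0.0, 1.0]]
```

View pics/w2.png

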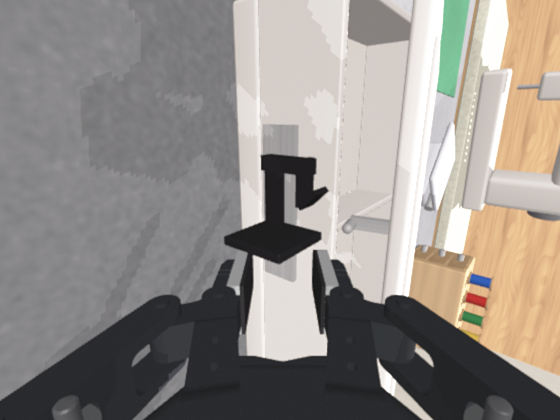

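The wrist view shows the catch held aside with its hook at (315,195), and the lid already up: its edge is at x≈400 and the case interior shows at x 345-400. I'll measure the lid angle.

```bash
cat >> h.py <<'E'
def lip(th,y=0,r=174,off=0):
    return C(70-r*np.cos(th)+off*np.sin(th),y,70+r*np.sin(th)+off*np.cos(th))
E
python3 - <<'E'
from h import *
w=dict(np.load('pics/w2.npz'))
for th in (0,.1,.2,.3,.4,.5,.6): print(th,[proj(w,lip(th,y)).round().tolist() for y in(-40,0,60)])
E
```

```text
0 [[297.0, 353.0], [298.0, 282.0], [301.0, 148.0]]
0.1 [[329.0, 370.0], [333.0, 294.0], [341.0, 151.0]]
0.2 [[366.0, 385.0], [374.0, 306.0], [389.0, 154.0]]
0.3 [[409.0, 399.0], [422.0, 317.0], [446.0, 157.0]]
0.4 [[456.0, 411.0], [474.0, 326.0], [510.0, 159.0]]
0.5 [[505.0, 420.0], [529.0, 333.0], [577.0, 161.0]]
0.6 [[554.0, 425.0], [584.0, 337.0], [643.0, 162.0]]
```

Lid at about 0.23 rad, past the catch. Next: release the tab sideways, shut the fingers, then push the lid open along its arc.

Run:
```python
from h import *
case()
B=Rt(52); q,_,_=cur(); p=C(-95.6,-17,54.7); tot=0
for th in (.23,.36,.5,.64,.78,.92,1.06,1.2,1.34,1.48,1.62,1.68):
    t=lip(th,-17,150,-12); print(th,((t-O)[2]*1000).round(),(B.inv().apply(t-p)/.05).round(3)); p=t
```

```text
case xyz [-95.6  -2.3  54.7] zdir [ 0.79 -0.   -0.62] F case [ 0.3 -5.1  1.1] w 0.03 t 7.15 j [-0.09  0.63 -0.01 -0.91 -1.34 -0.93]
0.23 93.0 [-0.     0.803 -0.201]
0.36 112.0 [ 0.     0.352 -0.169]
0.5 131.0 [-0.     0.401 -0.13 ]
0.64 150.0 [ 0.     0.415 -0.072]
0.78 167.0 [-0.     0.421 -0.014]
0.92 182.0 [0.    0.419 0.045]
1.06 195.0 [-0.     0.408  0.103]
1.2 205.0 [0.    0.39  0.159]
1.34 213.0 [-0.     0.364  0.212]
1.48 218.0 [0.    0.331 0.26 ]
1.62 220.0 [-0.     0.291  0.304]
1.68 220.0 [-0.     0.111  0.142]
```

Request:
move_arm(translation=[[-0.15,0,0],[-0.15,0,0],[0,0,0],[0,0,0],[0,0.4,-0.1],[0,0.4,-0.1],[0,0.18,-0.085],[0,0.18,-0.085],[0,0.2,-0.065],[0,0.2,-0.065]], rot=[[0,0,0],[0,0,0],[0,0,0],[0,0,0],[0,0,0],[0,0,0],[0,0,0],[0,0,0],[0,0,0],[0,0,0]], grip=[1,1,1,1,1,1,1,1,1,1])

```text
time_s: 8.15
eef_pos: [0.596, 0.1486, 0.132]
eef_rot: [-0.059, 0.897, 0.437, -0.029]
ft_force: [1.1, -0.1, -3.9]
grip_width: 0.0001
```

Run:
```python
from h import *
case()
```

```text
case xyz [-67.  -15.7 132. ] zdir [ 0.79  0.   -0.62] F case [-0.2 -1.1 -3.9] w 0.0001 t 8.15 j [-0.04  0.53  0.03 -0.91 -1.39 -1.07]
```

Request:
move_arm(translation=[[0,0.208,-0.036],[0,0.208,-0.036],[0,0.21,-0.007],[0,0.21,-0.007],[0,0.21,0.022],[0,0.21,0.022],[0,0.204,0.051],[0,0.204,0.051],[0,0.195,0.08],[0,0.195,0.08]], rot=[[0,0,0],[0,0,0],[0,0,0],[0,0,0],[0,0,0],[0,0,0],[0,0,0],[0,0,0],[0,0,0],[0,0,0]], grip=[1,1,1,1,1,1,1,1,1,1])

```text
time_s: 9.15
eef_pos: [0.5867, 0.2204, 0.2059]
eef_rot: [-0.059, 0.897, 0.437, -0.029]
ft_force: [0.2, -1.9, -3.6]
grip_width: -0.0002
```

Run:
```python
from h import *
case()
```

```text
case xyz [  5.5 -15.9 205.9] zdir [ 0.79 -0.   -0.62] F case [-1.9  0.  -3.6] w -0.0002 t 9.15 j [ 0.07  0.42  0.04 -0.93 -1.39 -1.24]
```

Request:
move_arm(translation=[[0,0.18,0.106],[0,0.18,0.106],[0,0.165,0.13],[0,0.165,0.13],[0,0.145,0.152],[0,0.145,0.152],[0,0,0]], rot=[[0,0,0],[0,0,0],[0,0,0],[0,0,0],[0,0,0],[0,0,0],[0,0,0]], grip=[1,1,1,1,1,1,1])

```text
time_s: 9.85
eef_pos: [0.5784, 0.2817, 0.2207]
eef_rot: [-0.06, 0.897, 0.437, -0.029]
ft_force: [-0.2, -0.1, -0.7]
grip_width: 0.0002
```

Run:
```python
from h import *
case()
```

```text
case xyz [ 67.3 -15.8 220.7] zdir [ 0.79  0.   -0.62] F case [-0.   0.2 -0.7] w 0.0002 t 9.85 j [ 0.17  0.38  0.03 -0.95 -1.33 -1.31]
```

Request:
move_arm(translation=[[0,0.05,0.06],[0,0.05,0.06],[0,0.05,0.06],[0,0.05,0.06],[0,0,0]], rot=[[0,0,0],[0,0,0],[0,0,0],[0,0,0],[0,0,0]], grip=[1,1,1,1,1])

```text
time_s: 10.35
eef_pos: [0.5767, 0.2959, 0.2206]
eef_rot: [-0.059, 0.897, 0.437, -0.029]
ft_force: [0.4, -0.5, -0.2]
grip_width: -0.0001
```

Run:
```python
from h import *
case(); s=grab('scene','s3.png');t=grab('top','t3.png')
S=cv2.imread('pics/s3.png');T=cv2.imread('pics/t3.png')
for th,c in((1.5,(255,0,0)),(1.6,(0,255,0)),(1.7,(0,0,255)),(1.75,(255,0,255))):
  for im,I in((s,S),(t,T)):
    for y in(-133,133): cv2.circle(I,tuple(int(k) for k in proj(im,lip(th,y)).round()),1,c,-1)
o=np.hstack([cv2.resize(S[60:260,230:430],(400,400),interpolation=2),cv2.resize(T[110:260,130:280],(400,400),interpolation=2)]); cv2.imwrite('pics/crop3.png',o)
```

```text
case xyz [ 81.6 -16.  220.6] zdir [ 0.79 -0.   -0.62] F case [-0.5 -0.4 -0.2] w -0.0001 t 10.35 j [ 0.19  0.38  0.03 -0.95 -1.31 -1.32]
```

View pics/crop3.png

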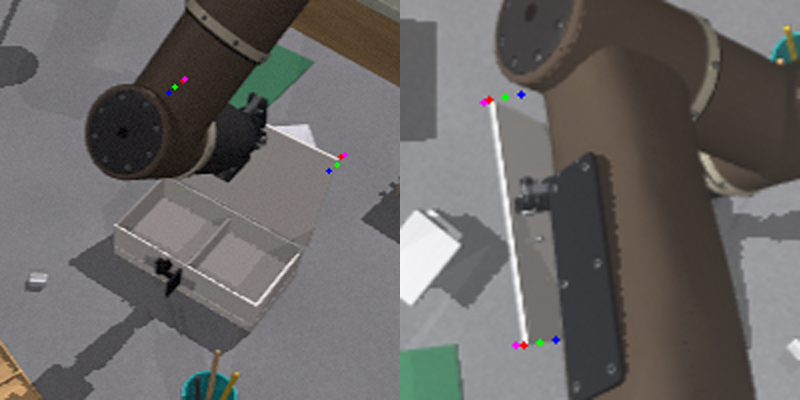

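The view shows the lid edge at the red 1.7 rad marks (342,157), the bays open and the catch home at (167,272). I'll push the last few mm to the stop.

Request:
move_arm(translation=[[0,0.03,0.04],[0,0.03,0.04],[0,0.03,0.04],[0,0.03,0.04],[0,0,0]], rot=[[0,0,0],[0,0,0],[0,0,0],[0,0,0],[0,0,0]], grip=[1,1,1,1,1])

```text
time_s: 10.95
eef_pos: [0.5754, 0.3057, 0.2204]
eef_rot: [-0.06, 0.897, 0.437, -0.029]
ft_force: [-0.2, 0.3, 0.2]
grip_width: -0.0
```

Run:
```python
from h import *
case()
# part estimate from top0 (+scene0)
t=dict(np.load('pics/top0.npz'));s=dict(np.load('pics/scene0.npz'))
def f(im,roi):
    I=cv2.cvtColor(im['pixels'],cv2.COLOR_RGB2HSV); y0,y1,x0,x1=roi; m=np.zeros(I.shape[:2],np.uint8)
    m[y0:y1,x0:x1]=((I[...,1]<50)&(I[...,2]<150))[y0:y1,x0:x1]
    m=cv2.morphologyEx(m,cv2.MORPH_CLOSE,np.ones((3,3)))
    cs,_=cv2.findContours(m,0,2)
    for k in cs:
        if cv2.contourArea(k)<40: continue
        P=np.array([ray(im,u,v,.028)[:2] for u,v in k[:,0]],np.float32); r=cv2.minAreaRect(P)
        print(cv2.contourArea(k),np.round(cv2.minAreaRect(k)[0],1),np.round(r[0],4),np.round(r[1],3),round(r[2],1))
f(t,(185,240,322,388))
```

```text
case xyz [ 91.5 -16.  220.4] zdir [ 0.79  0.   -0.62] F case [0.3 0.2 0.2] w -0.0 t 10.95 j [ 0.21  0.38  0.03 -0.95 -1.3  -1.33]
50.0 [335. 237.] [ 0.419 -0.192] [0.087 0.013] 88.8
78.0 [351.  227.5] [ 0.4499 -0.2468] [0.034 0.03 ] 88.2
92.5 [374.9 228.8] [ 0.4438 -0.3268] [0.055 0.021] 24.6
78.0 [379.  207.5] [ 0.5152 -0.343 ] [0.034 0.03 ] 88.7
305.0 [355.5 190. ] [ 0.5763 -0.2661] [0.213 0.034] 88.7
```

Request:
move_arm(translation=[[0,0.03,0.04],[0,0.03,0.04],[0,0.03,0.04],[0,0,0]], rot=[[0,0,0],[0,0,0],[0,0,0],[0,0,0]], grip=[1,1,1,1])

```text
time_s: 11.35
eef_pos: [0.5753, 0.3073, 0.2202]
eef_rot: [-0.06, 0.899, 0.433, -0.028]
ft_force: [-2.8, -27.2, 8.0]
grip_width: 0.0001
```

Run:
```python
from h import *
case()
```

```text
case xyz [ 93.1 -16.2 220.2] zdir [ 0.78 -0.   -0.62] F case [-26.6   6.3   8. ] w 0.0001 t 11.35 j [ 0.21  0.38  0.03 -0.95 -1.29 -1.34]
```

Stop reached (27 N), so the lid is fully up. Retracting and moving over the tray.

Request:
move_arm(translation=[[0,0,-0.5],[0,0,-0.8],[0,0,-0.8],[0,0,0],[0,0,0],[0,0,0],[0,0,0],[0,0,0],[0,0,0],[0,0,0]], rot=[[0,0,0],[0,0,0],[0,0,0],[0.0206,0,0],[0.0206,0,0],[0.0206,0,0],[0.0206,0,0],[0.0206,0,0],[0.0206,0,0],[0.0206,0,0]], grip=[1,1,1,1,1,1,1,1,1,1])

```text
time_s: 12.35
eef_pos: [0.5854, 0.2318, 0.2867]
eef_rot: [-0.066, 0.998, -0.002, 0.002]
ft_force: [-0.2, -1.2, -0.9]
grip_width: -0.0
```

Run:
```python
from h import *
case();go([.46,-.29,.25],Rt(0))
```

```text
case xyz [ 16.9 -16.1 286.7] zdir [-0. -0. -1.] F case [-1.1  0.3 -0.9] w -0.0 t 12.35 j [ 0.69  0.25 -0.01  0.   -1.3  -2.13]
turn(units) [-0.0005  0.0005  0.0001] max .0238/row; shift(units) [  3.86 -10.01   0.73] F [-0.2 -1.2 -0.9] t 12.35
```

Request:
move_arm(translation=[[0.3,-0.77,0.05],[0.3,-0.77,0.05],[0.3,-0.77,0.05],[0.3,-0.77,0.05],[0.3,-0.77,0.05],[0.3,-0.77,0.05],[0.3,-0.77,0.05],[0.3,-0.77,0.05],[0.3,-0.77,0.05],[0.3,-0.77,0.05]], rot=[[0,0,0],[0,0,0],[0,0,0],[0,0,0],[0,0,0],[0,0,0],[0,0,0],[0,0,0],[0,0,0],[0,0,0]], grip=[0,0,0,0,0,0,0,0,0,0])

```text
time_s: 13.35
eef_pos: [0.4868, -0.1715, 0.2603]
eef_rot: [-0.066, 0.998, 0.0, 0.001]
ft_force: [-0.0, -0.1, 0.3]
grip_width: 0.0424
```

Request:
move_arm(translation=[[0.3,-0.77,0.05],[0.3,-0.77,0.05],[0.26,-0.77,0.05],[0,0,0],[0,0,0]], rot=[[0,0,0],[0,0,0],[0,0,0],[0,0,0],[0,0,0]], grip=[0,0,0,0,0])

```text
time_s: 13.85
eef_pos: [0.4596, -0.2911, 0.2523]
eef_rot: [-0.065, 0.998, 0.0, -0.0]
ft_force: [0.0, 0.4, -0.6]
grip_width: 0.0429
```

```bash
cat > find.py <<'E'
from h import *
import sys
n=sys.argv[1]
w=grab('wrist',n+'.png'); I=cv2.cvtColor(w['pixels'],cv2.COLOR_RGB2HSV); print(w['fx'],np.round(w['world_from_camera'],3).tolist())
case()
V=cv2.cvtColor(w['pixels'],cv2.COLOR_RGB2BGR)
m=((I[...,1]<70)&(I[...,2]<140)&(I[...,2]>35)).astype(np.uint8)*255
# keep only inside tray footprint
tray=np.array([[.388,-.363],[.552,-.395],[.600,-.148],[.435,-.117]]);c=tray.mean(0);tray=c+(tray-c)*.96
poly=np.array([proj(w,[*p,.012]) for p in tray]).round().astype(np.int32); k=np.zeros_like(m); cv2.fillPoly(k,[poly],255); m&=k
m=cv2.morphologyEx(cv2.morphologyEx(m,2,np.ones((5,5))),3,np.ones((15,15)))
for k in cv2.findContours(m,0,2)[0]:
    if cv2.contourArea(k)<300: continue
    r=cv2.minAreaRect(k); cv2.drawContours(V,[cv2.boxPoints(r).astype(int)],0,(0,0,255),1)
    P=np.array([ray(w,u,v,.028)[:2] for u,v in k[:,0]],np.float32); r2=cv2.minAreaRect(P)
    print(np.round(r[0]),np.round(r2[0],4),np.round(r2[1],4),round(r2[2],1))
cv2.polylines(V,[poly],1,(0,255,0),1); cv2.imwrite('pics/'+n+'v.png',V)
E
python3 find.py w4
```

```text
309.5577935124397 [[-0.129, 0.95, 0.285, 0.385], [0.992, 0.123, 0.038, -0.3], [0.001, 0.287, -0.958, 0.394], [0.0, 0.0, 0.0, 1.0]]
case xyz [-484.2  177.1  252.5] zdir [ 0. -0. -1.] F case [ 0.  -0.4  0.3] w 0.043 t 13.9 j [-0.2   0.13 -0.24 -0.   -1.2  -1.24]
[341. 267.] [ 0.5637 -0.1992] [0.0502 0.0182] 34.6
```

View pics/w4v.png

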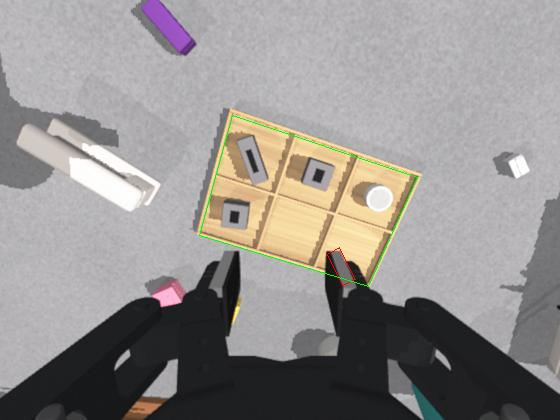

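The wrist view shows the bar at (252,162), blocks at (318,175) and (235,216), and the puck at (378,198). My mask only found a finger, so I'll fix the colour limits.

```bash
python3 - <<'E'
from h import *
w=dict(np.load('pics/w4.npz')); I=cv2.cvtColor(w['pixels'],cv2.COLOR_RGB2HSV)
for u,v in((243,142),(260,178),(306,180),(225,225),(272,175),(246,225)): print(u,v,I[v,u])
E
sed -i 's/^m=((I.*/m=((I[...,1]<95)\&(I[...,2]<175)).astype(np.uint8)*255; m[245:]=0/; s/m=cv2.morphologyEx(cv2.*/m=cv2.morphologyEx(m,2,np.ones((4,4)))/' find.py
sed -i "s/^w=grab.*COLOR_RGB2HSV); print.*/w=dict(np.load('pics\/'+n+'.npz')) if len(sys.argv)>2 else grab('wrist',n+'.png'); I=cv2.cvtColor(w['pixels'],cv2.COLOR_RGB2HSV)/" find.py
python3 find.py w4 old
```

```text
243 142 [150   8 170]
260 178 [143   6 170]
306 180 [150   5 169]
225 225 [143   6 168]
272 175 [ 20  85 245]
246 225 [ 10  30 153]
case xyz [-484.2  177.1  252.5] zdir [ 0. -0. -1.] F case [ 0.  -0.4  0.3] w 0.043 t 13.9 j [-0.2   0.13 -0.24 -0.   -1.2  -1.24]
[236. 214.] [ 0.5095 -0.3421] [0.0339 0.0378] 88.9
[318. 174.] [ 0.4472 -0.249 ] [0.0342 0.0322] 78.7
[253. 160.] [ 0.4403 -0.3276] [0.0558 0.0227] 25.6
```

```bash
cat >> h.py <<'E'
def X(deg): a=np.radians(deg); return np.array([-np.cos(a),-np.sin(a),0])
E
python3 - <<'E'
from h import *
go([.442,-.327,.07],Rt(0,X(25.6)))
E
```

```text
turn(units) [ 0.0001  0.0001 -0.0502] max .0238/row; shift(units) [ 0.64 -0.5   3.65] F [0.4 0.1 0.3] t 13.9
```

Request:
move_arm(translation=[[0,0,0],[0,0,0],[0,0,0],[0.16,-0.125,0.9],[0.16,-0.125,0.9],[0.16,-0.125,0.9],[0.16,-0.125,0.9],[0,0,0],[0,0,0]], rot=[[0,0,-0.0167],[0,0,-0.0167],[0,0,-0.0167],[0,0,0],[0,0,0],[0,0,0],[0,0,0],[0,0,0],[0,0,0]], grip=[0,0,0,0,0,0,0,0,0])

```text
time_s: 14.8
eef_pos: [0.4427, -0.3264, 0.0731]
eef_rot: [-0.222, 0.975, 0.0, -0.001]
ft_force: [-0.0, -0.9, 0.1]
grip_width: 0.0428
```

Run:
```python
from h import *
go([.442,-.327,.012],Rt(0,X(25.6)))
w=grab('wrist','w5.png'); q,r,s=cur()
V=cv2.imread('pics/w5.png')
for p in([.442,-.327,.028],[.5095,-.342,.028],[.4475,-.249,.028]): cv2.circle(V,tuple(int(k) for k in proj(w,p)),3,(0,0,255),-1)
cv2.imwrite('pics/w5v.png',V)
```

```text
turn(units) [ 0.0001 -0.0002  0.0003] max .0238/row; shift(units) [ 0.02 -0.    1.22] F [-0.  -0.9  0.1] t 14.8
```

View pics/w5v.png

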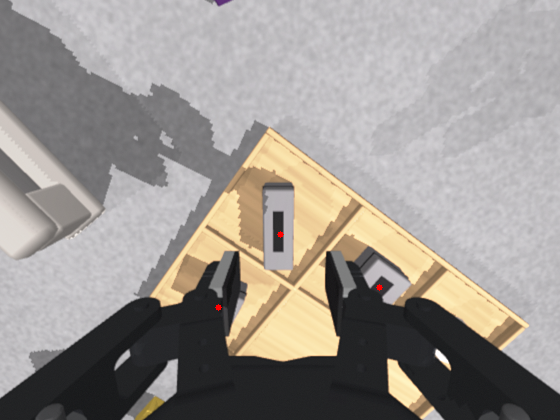

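Request:
move_arm(translation=[[0.02,0,0.5],[0,0,0.5],[0,0,0.22],[0,0,0],[0,0,0],[0,0,0],[0,0,0],[0,0,0],[0,0,0],[0,0,0]], rot=[[0,0,0],[0,0,0],[0,0,0],[0,0,0],[0,0,0],[0,0,0],[0,0,0],[0,0,0],[0,0,0],[0,0,0]], grip=[0,0,0,0,0,1,1,1,1,1], force=60)

```text
time_s: 15.85
eef_pos: [0.4423, -0.328, 0.0132]
eef_rot: [-0.222, 0.975, -0.001, 0.001]
ft_force: [-1.0, 1.8, 8.0]
grip_width: 0.0185
```

Request:
move_arm(translation=[[0,0,-0.3],[0,0,-0.6],[0,0,-0.9],[0,0,-0.9],[0,0,-0.9],[0,0,-0.4],[0,0,0],[0,0,0]], rot=[[0,0,0],[0,0,0],[0,0,0],[0,0,0],[0,0,0],[0,0,0],[0,0,0.0167],[0,0,0.0167]], grip=[1,1,1,1,1,1,1,1])

```text
time_s: 16.65
eef_pos: [0.4414, -0.3276, 0.2135]
eef_rot: [-0.116, 0.993, -0.001, 0.002]
ft_force: [0.1, 0.1, -0.9]
grip_width: 0.0189
```

Run:
```python
from h import *
case();go(C(0,64,215),Rt(0))
```

```text
case xyz [-518.6  200.4  213.5] zdir [-0. -0. -1.] F case [ 0.  -0.1 -0.9] w 0.0189 t 16.65 j [-0.28  0.16 -0.29 -0.   -1.11 -1.06]
turn(units) [-0.0002  0.0005  0.016 ] max .0238/row; shift(units) [-2.73 10.37 -0.03] F [ 0.1  0.1 -0.9] t 16.65
```

Request:
move_arm(translation=[[-0.2,0.8,0.12],[-0.2,0.8,0.12],[-0.2,0.8,0.12],[-0.2,0.8,0.12],[-0.2,0.8,0.12],[-0.2,0.8,0.12],[-0.2,0.8,0.12],[-0.2,0.8,0.12],[-0.2,0.8,0.12],[-0.2,0.8,0.12]], rot=[[0,0,0.016],[0,0,0],[0,0,0],[0,0,0],[0,0,0],[0,0,0],[0,0,0],[0,0,0],[0,0,0],[0,0,0]], grip=[1,1,1,1,1,1,1,1,1,1])

```text
time_s: 17.65
eef_pos: [0.4815, 0.0844, 0.1522]
eef_rot: [-0.068, 0.998, 0.0, 0.001]
ft_force: [1.0, -0.7, 0.2]
grip_width: 0.0187
```

Request:
move_arm(translation=[[-0.2,0.8,0.12],[-0.2,0.8,0.12],[-0.2,0.7,0.12],[0,0,0],[0,0,0]], rot=[[0,0,0],[0,0,0],[0,0,0],[0,0,0],[0,0,0]], grip=[1,1,1,1,1])

```text
time_s: 18.15
eef_pos: [0.4953, 0.2012, 0.1336]
eef_rot: [-0.069, 0.998, -0.0, -0.0]
ft_force: [0.6, -1.2, -0.9]
grip_width: 0.0186
```

Run:
```python
from h import *
case();go(C(0,64,31),Rt(0))
```

```text
case xyz [ -1.5  77.2 133.6] zdir [-0.  0. -1.] F case [-1.2 -0.4 -0.9] w 0.0186 t 18.15 j [ 0.75  0.22 -0.43 -0.   -0.92 -2.19]
turn(units) [-0.     -0.      0.0009] max .0238/row; shift(units) [-0.26  0.03  2.05] F [ 0.6 -1.2 -0.9] t 18.15
```

Request:
move_arm(translation=[[-0.26,0.03,0],[0,0,0.5],[0,0,0.6],[0,0,0.5],[0,0,0.3],[0,0,0.12],[0,0,0],[0,0,0]], rot=[[0,0,0],[0,0,0],[0,0,0],[0,0,0],[0,0,0],[0,0,0],[0,0,0],[0,0,0]], grip=[1,1,1,1,1,1,1,1])

```text
time_s: 18.95
eef_pos: [0.5091, 0.2039, 0.0335]
eef_rot: [-0.068, 0.998, 0.0, 0.001]
ft_force: [0.4, 0.0, -0.1]
grip_width: 0.0181
```

Run:
```python
from h import *
case()
```

```text
case xyz [-0.7 63.2 33.5] zdir [ 0. -0. -1.] F case [-0.  -0.4 -0.1] w 0.0181 t 18.95 j [ 0.74  0.36 -0.51  0.   -0.7  -2.17]
```

Request:
move_arm(translation=[[0,0,0.04],[0,0,0.03],[0,0,0],[0,0,0],[0,0,0],[0,0,0],[0,0,-0.4],[0,0,-0.8],[0,0,-0.9],[0,0,-0.9]], rot=[[0,0,0],[0,0,0],[0,0,0],[0,0,0],[0,0,0],[0,0,0],[0,0,0],[0,0,0],[0,0,0],[0,0,0]], grip=[1,1,1,0.2,0.2,0.2,0.2,0.2,0.2,0.2])

```text
time_s: 19.95
eef_pos: [0.5079, 0.2036, 0.1805]
eef_rot: [-0.068, 0.998, -0.0, -0.0]
ft_force: [0.8, 0.5, -0.0]
grip_width: 0.034
```

Run:
```python
from h import *
case();go([.46,-.29,.25],Rt(0))
```

```text
case xyz [ -0.9  64.4 180.5] zdir [-0.  0. -1.] F case [ 0.4 -0.9 -0. ] w 0.034 t 19.95 j [ 0.74  0.19 -0.34  0.   -1.04 -2.17]
turn(units) [-0.0001 -0.0001  0.0007] max .0238/row; shift(units) [ 2.25 -9.66 -1.39] F [ 0.8  0.5 -0. ] t 19.95
```

Request:
move_arm(translation=[[0.15,-0.7,-0.11],[0.15,-0.7,-0.11],[0.15,-0.7,-0.11],[0.15,-0.7,-0.11],[0.15,-0.7,-0.11],[0.15,-0.7,-0.11],[0.15,-0.7,-0.11],[0.15,-0.7,-0.11],[0.15,-0.7,-0.11],[0.15,-0.7,-0.11]], rot=[[0,0,0],[0,0,0],[0,0,0],[0,0,0],[0,0,0],[0,0,0],[0,0,0],[0,0,0],[0,0,0],[0,0,0]], grip=[-0.15,-0.15,-0.15,-0.15,-0.15,-0.15,-0.15,-0.15,-0.15,-0.15])

```text
time_s: 20.95
eef_pos: [0.4812, -0.1545, 0.2344]
eef_rot: [-0.068, 0.998, 0.0, 0.0]
ft_force: [1.3, 0.5, -0.5]
grip_width: 0.0492
```

Request:
move_arm(translation=[[0.15,-0.7,-0.11],[0.15,-0.7,-0.11],[0.15,-0.7,-0.11],[0.15,-0.6,0],[0,0,0],[0,0,0]], rot=[[0,0,0],[0,0,0],[0,0,0],[0,0,0],[0,0,0],[0,0,0]], grip=[-0.15,-0.15,-0.15,-0.15,-0.15,-0.15])

```text
time_s: 21.55
eef_pos: [0.4699, -0.2914, 0.2501]
eef_rot: [-0.067, 0.998, 0.0, -0.0]
ft_force: [0.3, 0.3, 0.1]
grip_width: 0.0491
```

```bash
sed -i 's/^m=((I.*/m=((I[...,1]<25)\&(I[...,2]<185)).astype(np.uint8)*255; m[245:]=0/' find.py; python3 find.py w6; python3 find.py w4 old
python3 - <<'E'
from h import *
t=grab('top','t6.png'); T=cv2.imread('pics/t6.png'); cv2.imwrite('pics/t6c.png',cv2.resize(T[130:260,150:410],(780,390),interpolation=2))
E
```

```text
case xyz [-485.9  167.1  250.3] zdir [ 0.  0. -1.] F case [0.5 0.2 0.6] w 0.0489 t 21.6 j [-0.2   0.15 -0.23 -0.   -1.19 -1.23]
[236. 208.] [ 0.5107 -0.342 ] [0.0315 0.0354] 89.0
[339. 167.] [ 0.4448 -0.226 ] [0.0337 0.0314] 74.4
case xyz [-485.9  167.1  250.3] zdir [ 0.  0. -1.] F case [0.5 0.2 0.6] w 0.0489 t 21.6 j [-0.2   0.15 -0.23 -0.   -1.19 -1.23]
[236. 215.] [ 0.5104 -0.342 ] [0.0315 0.0359] 89.2
[318. 175.] [ 0.4478 -0.2483] [0.0326 0.0315] 79.0
[253. 161.] [ 0.4411 -0.3271] [0.0548 0.0203] 25.4
```

View pics/t6c.png

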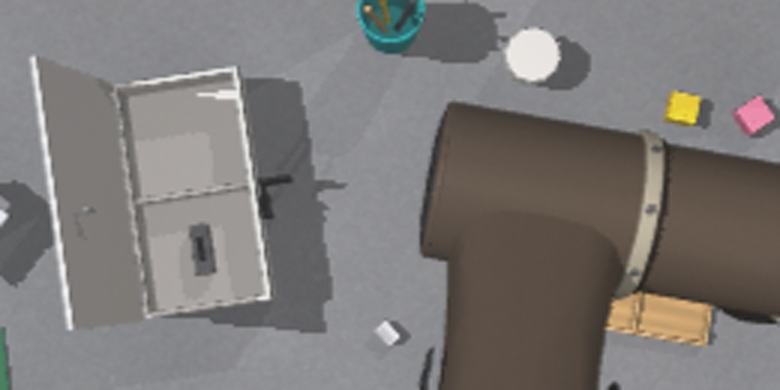

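The top view shows the bar in the near bay at (202,250) and everything else in place. The wrist measure says block A was knocked about 22 mm, to (0.445,-0.226). I'll check puck clearance and get the approach numbers.

Run:
```python
from h import *
w=dict(np.load('pics/w4.npz')); print('puck',ray(w,378,198,.022))
w=dict(np.load('pics/w6.npz')); I=cv2.cvtColor(w['pixels'],cv2.COLOR_RGB2BGR); cv2.imwrite('pics/w6c.png',cv2.resize(I[80:260,190:430],(480,360)))
go([.4455,-.2265,.08],Rt(0,X(74.4))); go([.4455,-.2265,.08],Rt(0,X(-15.6)))
```

```text
puck [ 0.46768141 -0.16926986  0.022     ]
turn(units) [ 0.      0.     -0.1849] max .0238/row; shift(units) [-1.1   0.82  3.41] F [ 0.6 -0.6  0.1] t 21.65
turn(units) [ 0.     -0.      0.0651] max .0238/row; shift(units) [0.82 1.1  3.41] F [ 0.6 -0.6  0.1] t 21.65
```

View pics/w6c.png

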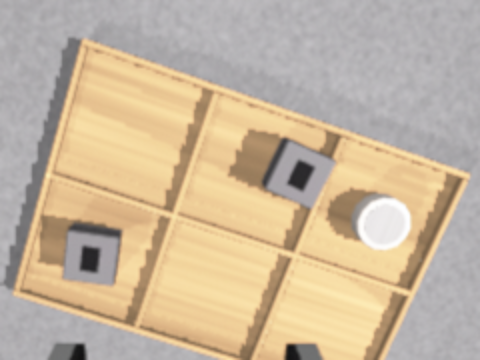

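Request:
move_arm(translation=[[0,0,0],[0,0,0],[0,0,0],[0,0,0],[0,0,0],[0,0,0],[0,0,0],[0,0,0],[-0.55,0.41,0],[-0.55,0.41,0]], rot=[[0,0,-0.0231],[0,0,-0.0231],[0,0,-0.0231],[0,0,-0.0231],[0,0,-0.0231],[0,0,-0.0231],[0,0,-0.0231],[0,0,-0.0231],[0,0,0],[0,0,0]], grip=[-0.15,-0.15,-0.15,-0.15,-0.15,-0.15,-0.15,-0.15,-0.15,-0.15])

```text
time_s: 22.65
eef_pos: [0.4454, -0.2255, 0.25]
eef_rot: [-0.604, 0.797, 0.0, -0.0]
ft_force: [0.8, 0.8, 0.1]
grip_width: 0.0495
```

Request:
move_arm(translation=[[0,0,0.85],[0,0,0.85],[0,0,0.85],[0,0,0.85],[0,0,0],[0,0,0]], rot=[[0,0,0],[0,0,0],[0,0,0],[0,0,0],[0,0,0],[0,0,0]], grip=[-0.15,-0.15,-0.15,-0.15,-0.15,-0.15])

```text
time_s: 23.25
eef_pos: [0.446, -0.2264, 0.0812]
eef_rot: [-0.605, 0.796, 0.0, -0.001]
ft_force: [0.8, -0.1, 0.3]
grip_width: 0.0489
```

Run:
```python
from h import *
go([.4455,-.2265,.0145],Rt(0,X(74.4)))
w=grab('wrist','w7.png'); I=cv2.cvtColor(w['pixels'],cv2.COLOR_RGB2HSV)
m=((I[...,1]<25)&(I[...,2]<195)&(I[...,2]>120)).astype(np.uint8)*255; a=np.array([[.388,-.363],[.552,-.395],[.600,-.148],[.435,-.117]]); k=np.zeros_like(m); cv2.fillPoly(k,[np.array([proj(w,[*p,.012]) for p in a]).astype(np.int32)],255)
m=cv2.morphologyEx(m&k,2,np.ones((4,4)))
for k in cv2.findContours(m,0,2)[0]:
    if cv2.contourArea(k)>400:
        r=cv2.minAreaRect(np.array([ray(w,u,v,.028)[:2] for u,v in k[:,0]],np.float32)); print(cv2.minAreaRect(k)[0],np.round(r[0],4),np.round(r[1],3),r[2])
```

```text
turn(units) [ 0.0002 -0.0001  0.0002] max .0238/row; shift(units) [0.   0.01 1.33] F [ 0.8 -0.1  0.3] t 23.25
(282.5, 230.0) [ 0.4443 -0.2251] [0.03  0.031] 74.37661743164062
(116.26017761230469, 77.228515625) [ 0.5119 -0.3427] [0.031 0.031] 89.00975036621094
(74.64900207519531, 157.95985412597656) [ 0.5588 -0.2941] [0.189 0.004] 79.04474639892578
```

Good agreement. Descend and grip.

Request:
move_arm(translation=[[0,0,0.5],[0,0,0.5],[0,0,0.33],[0,0,0],[0,0,0],[0,0,0],[0,0,0],[0,0,0],[0,0,0],[0,0,0]], rot=[[0,0,0],[0,0,0],[0,0,0],[0,0,0],[0,0,0],[0,0,0],[0,0,0],[0,0,0],[0,0,0],[0,0,0]], grip=[-0.15,-0.15,-0.15,-0.15,-0.15,1,1,1,1,1], force=60)

```text
time_s: 24.3
eef_pos: [0.4472, -0.2271, 0.0162]
eef_rot: [-0.605, 0.797, -0.001, 0.001]
ft_force: [-1.5, 1.5, 8.2]
grip_width: 0.0306
```

Request:
move_arm(translation=[[0,0,-0.3],[0,0,-0.6],[0,0,-0.9],[0,0,-0.7],[0,0,0],[0,0,0],[0,0,0],[0,0,0]], rot=[[0,0,0],[0,0,0],[0,0,0],[0,0,0],[0,0,0.0231],[0,0,0.0231],[0,0,0.0231],[0,0,0.0231]], grip=[1,1,1,1,1,1,1,1])

```text
time_s: 25.1
eef_pos: [0.446, -0.2269, 0.1405]
eef_rot: [-0.348, 0.937, -0.001, 0.001]
ft_force: [-0.3, 0.4, 0.3]
grip_width: 0.0304
```

Request:
move_arm(translation=[[0,0,0],[0,0,0],[0,0,0],[0,0,0],[0,0,0]], rot=[[0,0,0.0231],[0,0,0.0231],[0,0,0.0231],[0,0,0.0231],[0,0,0]], grip=[1,1,1,1,1])

```text
time_s: 25.6
eef_pos: [0.446, -0.2269, 0.1402]
eef_rot: [-0.067, 0.998, -0.0, 0.001]
ft_force: [-1.2, 1.0, 0.1]
grip_width: 0.0301
```

Run:
```python
from h import *
case();go(C(-3,-94,135),Rt(0))
```

```text
case xyz [-419.4  182.6  140.2] zdir [-0. -0. -1.] F case [1.2 1.  0.1] w 0.0301 t 25.6 j [-0.08  0.15 -0.49  0.   -0.92 -1.36]
turn(units) [-0.0001  0.0003  0.0003] max .0238/row; shift(units) [-5.53  8.33  0.1 ] F [-1.2  1.   0.1] t 25.6
```

Request:
move_arm(translation=[[-0.46,0.69,0],[-0.46,0.69,0],[-0.46,0.69,0],[-0.46,0.69,0],[-0.46,0.69,0],[-0.46,0.69,0],[-0.46,0.69,0],[-0.46,0.69,0],[-0.46,0.69,0],[-0.46,0.69,0]], rot=[[0,0,0],[0,0,0],[0,0,0],[0,0,0],[0,0,0],[0,0,0],[0,0,0],[0,0,0],[0,0,0],[0,0,0]], grip=[1,1,1,1,1,1,1,1,1,1])

```text
time_s: 26.6
eef_pos: [0.6272, 0.148, 0.14]
eef_rot: [-0.071, 0.997, 0.0, 0.0]
ft_force: [1.0, 0.0, 0.2]
grip_width: 0.0305
```

Request:
move_arm(translation=[[-0.46,0.69,0],[-0.46,0.69,0],[0,0,0],[0,0,0]], rot=[[0,0,0],[0,0,0],[0,0,0],[0,0,0]], grip=[1,1,1,1])

```text
time_s: 27.0
eef_pos: [0.6626, 0.2217, 0.1388]
eef_rot: [-0.071, 0.997, -0.0, -0.0]
ft_force: [-0.7, -1.4, -0.3]
grip_width: 0.0303
```

Run:
```python
from h import *
case();go(C(-3,-94,33.5),Rt(0))
```

```text
case xyz [ -3.3 -91.3 138.8] zdir [-0.  0. -1.] F case [-1.3  0.8 -0.3] w 0.0303 t 27.0 j [ 0.6   0.46 -0.05 -0.   -1.06 -2.03]
turn(units) [-0.     -0.0001  0.0015] max .0238/row; shift(units) [-0.05  0.01  2.11] F [-0.7 -1.4 -0.3] t 27.0
```

Request:
move_arm(translation=[[-0.05,0.01,0.4],[0,0,0.6],[0,0,0.5],[0,0,0.35],[0,0,0.2],[0,0,0.06],[0,0,0],[0,0,0]], rot=[[0,0,0],[0,0,0],[0,0,0],[0,0,0],[0,0,0],[0,0,0],[0,0,0],[0,0,0]], grip=[1,1,1,1,1,1,1,1])

```text
time_s: 27.8
eef_pos: [0.6657, 0.2218, 0.0349]
eef_rot: [-0.069, 0.998, 0.0, 0.001]
ft_force: [-1.0, 0.8, -0.2]
grip_width: 0.0306
```

Run:
```python
from h import *
case()
```

```text
case xyz [ -3.6 -94.5  34.9] zdir [ 0. -0. -1.] F case [ 0.9  0.9 -0.2] w 0.0306 t 27.8 j [ 0.6   0.56 -0.14  0.   -0.87 -2.03]
```

Request:
move_arm(translation=[[0,0,0.03],[0,0,0],[0,0,0],[0,0,0],[0,0,0],[0,0,-0.4],[0,0,-0.8],[0,0,-0.9],[0,0,-0.9],[0,0,-0.6]], rot=[[0,0,0],[0,0,0],[0,0,0],[0,0,0],[0,0,0],[0,0,0],[0,0,0],[0,0,0],[0,0,0],[0,0,0]], grip=[1,1,-0.1,-0.1,-0.1,-0.1,-0.1,-0.1,-0.1,-0.1])

```text
time_s: 28.8
eef_pos: [0.666, 0.2219, 0.2162]
eef_rot: [-0.068, 0.998, 0.001, 0.002]
ft_force: [1.1, 0.7, -0.6]
grip_width: 0.0468
```

Run:
```python
from h import *
case();go([.48,-.34,.21],Rt(0,X(-1)))
```

```text
case xyz [ -3.5 -94.8 216.2] zdir [ 0. -0. -1.] F case [ 0.6 -1.2 -0.6] w 0.0468 t 28.8 j [ 0.6   0.41  0.05  0.   -1.21 -2.03]
turn(units) [0.0002 0.0006 0.0246] max .0238/row; shift(units) [  3.52 -11.3    0.12] F [ 1.1  0.7 -0.6] t 28.8
```

Request:
move_arm(translation=[[0,0,0],[0,0,0],[0.24,-0.75,0],[0.24,-0.75,0],[0.24,-0.75,0],[0.24,-0.75,0],[0.24,-0.75,0],[0.24,-0.75,0],[0.24,-0.75,0],[0.24,-0.75,0]], rot=[[0,0,0.0123],[0,0,0.0123],[0,0,0],[0,0,0],[0,0,0],[0,0,0],[0,0,0],[0,0,0],[0,0,0],[0,0,0]], grip=[-0.15,-0.15,-0.15,-0.15,-0.15,-0.15,-0.15,-0.15,-0.15,-0.15])

```text
time_s: 29.8
eef_pos: [0.563, -0.0779, 0.2123]
eef_rot: [0.009, 1.0, 0.0, 0.0]
ft_force: [1.2, -0.0, 1.7]
grip_width: 0.049
```

Request:
move_arm(translation=[[0.24,-0.75,0],[0.24,-0.75,0],[0.24,-0.75,0],[0.24,-0.75,0],[0.24,-0.75,0],[0.24,-0.75,0],[0.2,-0.75,0],[0,0,0],[0,0,0]], rot=[[0,0,0],[0,0,0],[0,0,0],[0,0,0],[0,0,0],[0,0,0],[0,0,0],[0,0,0],[0,0,0]], grip=[-0.15,-0.15,-0.15,-0.15,-0.15,-0.15,-0.15,-0.15,-0.15])

```text
time_s: 30.7
eef_pos: [0.4765, -0.3383, 0.2119]
eef_rot: [0.01, 1.0, 0.0, -0.0]
ft_force: [0.9, 1.4, -1.7]
grip_width: 0.0487
```

```bash
python3 find.py w8
python3 - <<'E'
from h import *
go([.5115,-.3425,.08],Rt(0,X(-1)))
E
```

```text
case xyz [-533.1  166.6  211.9] zdir [ 0. -0. -1.] F case [-0.1 -0.1  0.6] w 0.0492 t 30.75 j [-0.28  0.22 -0.22 -0.   -1.12 -1.31]
[278. 218.] [ 0.5108 -0.3429] [0.0302 0.0351] 88.8
turn(units) [ 0.     -0.     -0.0002] max .0238/row; shift(units) [-0.69 -0.09  2.64] F [ 0.1 -0.1  0.6] t 30.75
```

Request:
move_arm(translation=[[-0.35,-0.04,0],[-0.34,-0.05,0],[0,0,0.8],[0,0,0.8],[0,0,0.8],[0,0,0.6],[0,0,0.5],[0,0,0.4],[0,0,0.05],[0,0,0]], rot=[[0,0,0],[0,0,0],[0,0,0],[0,0,0],[0,0,0],[0,0,0],[0,0,0],[0,0,0],[0,0,0],[0,0,0]], grip=[-0.15,-0.15,-0.15,-0.15,-0.15,-0.15,-0.15,-0.15,-0.15,-0.15])

```text
time_s: 31.75
eef_pos: [0.5119, -0.3418, 0.0145]
eef_rot: [0.008, 1.0, 0.0, -0.0]
ft_force: [0.4, -0.2, 0.7]
grip_width: 0.0491
```

Request:
move_arm(translation=[[0,0,0],[0,0,0],[0,0,0],[0,0,0],[0,0,0],[0,0,0]], rot=[[0,0,0],[0,0,0],[0,0,0],[0,0,0],[0,0,0],[0,0,0]], grip=[1,1,1,1,1,1])

```text
time_s: 32.35
eef_pos: [0.5127, -0.3428, 0.0163]
eef_rot: [0.009, 1.0, -0.0, 0.001]
ft_force: [-0.2, 2.5, 6.8]
grip_width: 0.0305
```

Request:
move_arm(translation=[[0,0,-0.3],[0,0,-0.6],[0,0,-0.9],[0,0,-0.7],[0,0,0],[0,0,0]], rot=[[0,0,0],[0,0,0],[0,0,0],[0,0,0],[0,0,-0.0123],[0,0,-0.0123]], grip=[1,1,1,1,1,1])

```text
time_s: 32.95
eef_pos: [0.5122, -0.3429, 0.142]
eef_rot: [-0.07, 0.998, -0.001, 0.002]
ft_force: [-0.1, -0.4, -1.2]
grip_width: 0.0302
```

Run:
```python
from h import *
case();go(C(-3,-38,138),Rt(0))
```

```text
case xyz [-543.1  132.3  142. ] zdir [-0. -0. -1.] F case [-0.4  0.2 -1.2] w 0.0302 t 32.95 j [-0.27  0.33 -0.25 -0.   -0.99 -1.16]
turn(units) [-0.0003  0.0006  0.0011] max .0238/row; shift(units) [-3.41 10.8   0.08] F [-0.1 -0.4 -1.2] t 32.95
```

Request:
move_arm(translation=[[-0.23,0.72,0],[-0.23,0.72,0],[-0.23,0.72,0],[-0.23,0.72,0],[-0.23,0.72,0],[-0.23,0.72,0],[-0.23,0.72,0],[-0.23,0.72,0],[-0.23,0.72,0],[-0.23,0.72,0]], rot=[[0,0,0],[0,0,0],[0,0,0],[0,0,0],[0,0,0],[0,0,0],[0,0,0],[0,0,0],[0,0,0],[0,0,0]], grip=[1,1,1,1,1,1,1,1,1,1])

```text
time_s: 33.95
eef_pos: [0.5764, 0.0312, 0.1403]
eef_rot: [-0.068, 0.998, 0.0, 0.001]
ft_force: [1.2, -0.4, -0.7]
grip_width: 0.0306
```

Request:
move_arm(translation=[[-0.23,0.72,0],[-0.23,0.72,0],[-0.23,0.72,0],[-0.23,0.72,0],[-0.2,0.72,0],[0,0,0],[0,0,0]], rot=[[0,0,0],[0,0,0],[0,0,0],[0,0,0],[0,0,0],[0,0,0],[0,0,0]], grip=[1,1,1,1,1,1,1])

```text
time_s: 34.65
eef_pos: [0.607, 0.2164, 0.1396]
eef_rot: [-0.069, 0.998, 0.0, -0.0]
ft_force: [-0.4, -0.1, -1.3]
grip_width: 0.0305
```

Run:
```python
from h import *
case();go(C(-3,-38,33.5),Rt(0))
```

```text
case xyz [ -1.2 -35.6 139.6] zdir [ 0.  0. -1.] F case [-0.   0.4 -1.3] w 0.0305 t 34.65 j [ 0.64  0.38 -0.18 -0.   -1.01 -2.08]
turn(units) [ 0.     -0.      0.0009] max .0238/row; shift(units) [-0.05 -0.04  2.12] F [-0.4 -0.1 -1.3] t 34.65
```

Request:
move_arm(translation=[[-0.05,-0.04,0.4],[0,0,0.6],[0,0,0.5],[0,0,0.35],[0,0,0.2],[0,0,0.08],[0,0,0],[0,0,0]], rot=[[0,0,0],[0,0,0],[0,0,0],[0,0,0],[0,0,0],[0,0,0],[0,0,0],[0,0,0]], grip=[1,1,1,1,1,1,1,1])

```text
time_s: 35.45
eef_pos: [0.6107, 0.2142, 0.0341]
eef_rot: [-0.068, 0.998, 0.0, 0.001]
ft_force: [0.3, 0.0, 1.2]
grip_width: 0.0305
```

Run:
```python
from h import *
case()
```

```text
case xyz [ -3.9 -38.9  34.1] zdir [ 0. -0. -1.] F case [-0.  -0.3  1.2] w 0.0305 t 35.45 j [ 0.64  0.49 -0.28  0.   -0.8  -2.07]
```

Request:
move_arm(translation=[[0,0,0.02],[0,0,0],[0,0,0],[0,0,0],[0,0,0],[0,0,-0.4],[0,0,-0.8],[0,0,-0.9],[0,0,-0.9],[0,0,-0.9]], rot=[[0,0,0],[0,0,0],[0,0,0],[0,0,0],[0,0,0],[0,0,0],[0,0,0],[0,0,0],[0,0,0],[0,0,0]], grip=[1,1,-0.1,-0.1,-0.1,-0.1,-0.1,-0.1,-0.1,-0.1])

```text
time_s: 36.45
eef_pos: [0.6098, 0.2138, 0.229]
eef_rot: [-0.068, 0.998, 0.0, 0.0]
ft_force: [1.0, 1.5, -0.9]
grip_width: 0.047
```

Run:
```python
from h import *
case()
w=grab('wrist','w9.png'); t=grab('top','t9.png')
T=cv2.imread('pics/t9.png');W=cv2.imread('pics/w9.png')
o=np.hstack([cv2.resize(W,(400,300)),cv2.resize(T[110:260,150:350],(400,300),interpolation=2)]); cv2.imwrite('pics/crop9.png',o)
```

```text
case xyz [ -4.1 -37.9 229. ] zdir [ 0. -0. -1.] F case [ 1.3 -1.2 -0.9] w 0.047 t 36.45 j [ 0.64  0.31 -0.06  0.   -1.2  -2.07]
```

View pics/crop9.png

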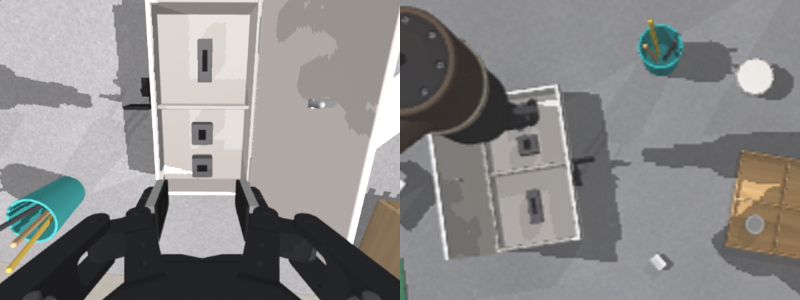

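The wrist crop shows the bar in the near bay (205,60) and both squares in the far bay (202,133) and (202,167). The top crop shows only the puck (755,223) left in the visible part of the tray. Now I'll close the lid from behind.

Request:
move_arm(translation=[[0,0,-0.9],[0,0,-0.9],[0.1,0.65,0],[0.1,0.65,0],[0.1,0.65,0],[0.1,0.65,0],[0.1,0.65,0],[0,0,0],[0,0,0]], rot=[[0,0,0],[0,0,0],[0,0,0],[0,0,0],[0,0,0],[0,0,0],[0,0,0],[0,0,0],[0,0,0]], grip=[1,1,1,1,1,1,1,1,1], force=40)

```text
time_s: 37.45
eef_pos: [0.5627, 0.3722, 0.3164]
eef_rot: [-0.069, 0.998, -0.0, -0.0]
ft_force: [0.3, -0.7, 0.6]
grip_width: -0.0002
```

Run:
```python
from h import *
case(); p,_,_=cur(); B=Rt(0); q=C(150,-10,215)
print((B.inv().apply(q-p)/.05).round(2)); p=q
for th in np.arange(1.7,-.01,-.1):
    q=lip(th,-10,150,6+12*np.sin(th)); print(th.round(2),((q-O)@cx*1000).round(),(q[2]*1000).round(),(B.inv().apply(q-p)/.05).round(3)); p=q
```

```text
case xyz [159.1 -12.2 316.4] zdir [-0.  0. -1.] F case [-0.8 -0.2  0.6] w -0.0002 t 37.45 j [ 0.87  0.32  0.15 -0.   -1.4  -2.31]
[ 0.04 -0.18  2.03]
1.7 107.0 216.0 [ 0.    -0.858 -0.029]
1.6 92.0 219.0 [-0.    -0.294 -0.059]
1.5 77.0 221.0 [ 0.    -0.301 -0.03 ]
1.4 62.0 221.0 [-0.    -0.305  0.001]
1.3 47.0 219.0 [ 0.    -0.305  0.032]
1.2 32.0 216.0 [-0.    -0.303  0.064]
1.1 17.0 211.0 [-0.    -0.296  0.096]
1.0 3.0 205.0 [ 0.    -0.287  0.127]
0.9 -11.0 197.0 [ 0.    -0.274  0.157]
0.8 -24.0 188.0 [-0.    -0.257  0.186]
0.7 -36.0 177.0 [-0.    -0.237  0.213]
0.6 -47.0 165.0 [ 0.    -0.214  0.238]
0.5 -56.0 152.0 [ 0.    -0.188  0.26 ]
0.4 -64.0 138.0 [ 0.   -0.16  0.28]
0.3 -70.0 123.0 [ 0.    -0.13   0.296]
0.2 -75.0 108.0 [-0.    -0.097  0.309]
0.1 -79.0 92.0 [-0.    -0.064  0.318]
-0.0 -80.0 76.0 [-0.    -0.029  0.323]
```

Request:
move_arm(translation=[[0.04,-0.18,0.7],[0,0,0.7],[0,0,0.63],[0,-0.29,-0.01],[0,-0.29,-0.01],[0,-0.28,-0.01],[0,-0.29,-0.06],[0,-0.3,-0.03],[0,-0.3,0],[0,0,0]], rot=[[0,0,0],[0,0,0],[0,0,0],[0,0,0],[0,0,0],[0,0,0],[0,0,0],[0,0,0],[0,0,0],[0,0,0]], grip=[1,1,1,1,1,1,1,1,1,1])

```text
time_s: 38.45
eef_pos: [0.5747, 0.2734, 0.2224]
eef_rot: [-0.067, 0.998, 0.0, 0.0]
ft_force: [0.3, 0.9, -0.1]
grip_width: 0.0001
```

Run:
```python
from h import *
case()
```

```text
case xyz [ 59.6 -11.1 222.4] zdir [-0. -0. -1.] F case [ 0.9 -0.4 -0.1] w 0.0001 t 38.45 j [ 0.75  0.3  -0.09  0.   -1.18 -2.19]
```

Request:
move_arm(translation=[[0,-0.305,0.03],[0,-0.3,0.065],[0,-0.295,0.095],[0,-0.285,0.125],[0,-0.275,0.155],[0,-0.255,0.185],[0,-0.235,0.215],[0,0,0]], rot=[[0,0,0],[0,0,0],[0,0,0],[0,0,0],[0,0,0],[0,0,0],[0,0,0],[0,0,0]], grip=[1,1,1,1,1,1,1,1])

```text
time_s: 39.25
eef_pos: [0.5868, 0.1768, 0.1759]
eef_rot: [-0.067, 0.998, -0.001, -0.002]
ft_force: [0.2, -0.9, -0.6]
grip_width: 0.0003
```

Run:
```python
from h import *
case()
```

```text
case xyz [-37.8 -10.3 175.9] zdir [-0.  0. -1.] F case [-0.9 -0.  -0.6] w 0.0003 t 39.25 j [ 0.61  0.3  -0.21 -0.   -1.07 -2.05]
```

Run:
```python
from h import *
s=grab('scene','s10.png'); S=cv2.imread('pics/s10.png'); t=grab('top','t10.png'); T=cv2.imread('pics/t10.png')
for th,c in((.4,(255,0,0)),(.6,(0,255,0)),(.8,(0,0,255))):
  for y in(-133,133): cv2.circle(S,tuple(int(k) for k in proj(s,lip(th,y)).round()),1,c,-1); cv2.circle(T,tuple(int(k) for k in proj(t,lip(th,y)).round()),1,c,-1)
cv2.imwrite('pics/crop10.png',np.hstack([cv2.resize(S[60:260,230:430],(400,400),interpolation=2),cv2.resize(T[110:260,130:280],(400,400),interpolation=2)]))
```

```text
(no output)
```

View pics/crop10.png

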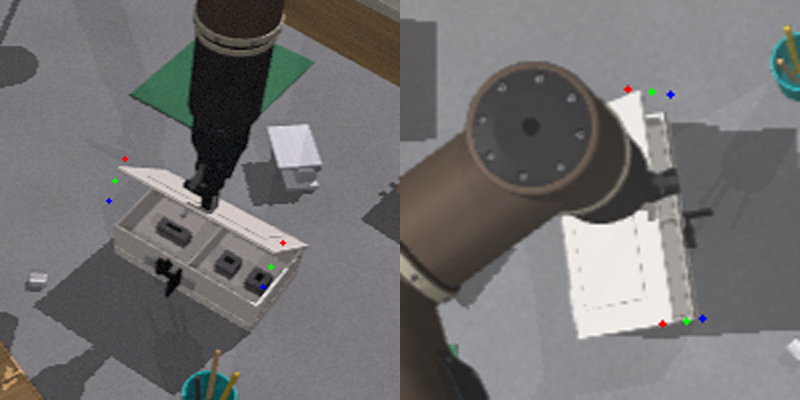

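The view shows the lid at about 0.8 rad following the finger, edge near (120,167)-(305,245). I'll continue down.

Request:
move_arm(translation=[[0,-0.23,0.24],[0,-0.21,0.26],[0,-0.2,0.28],[0,-0.17,0.3],[0,-0.14,0.3],[0,0,0]], rot=[[0,0,0],[0,0,0],[0,0,0],[0,0,0],[0,0,0],[0,0,0]], grip=[1,1,1,1,1,1])

```text
time_s: 39.95
eef_pos: [0.5924, 0.1302, 0.1061]
eef_rot: [-0.068, 0.998, -0.001, -0.002]
ft_force: [0.6, 0.0, -0.7]
grip_width: 0.0003
```

Run:
```python
from h import *
case()
```

```text
case xyz [-84.8  -9.7 106.1] zdir [-0.  0. -1.] F case [-0.1 -0.6 -0.7] w 0.0003 t 39.95 j [ 0.54  0.36 -0.3  -0.   -0.92 -1.97]
```

Request:
move_arm(translation=[[0,-0.06,0.2],[0,-0.06,0.15],[0,0,0.1],[0,0,0.1],[0,0,0]], rot=[[0,0,0],[0,0,0],[0,0,0],[0,0,0],[0,0,0]], grip=[1,1,1,1,1])

```text
time_s: 40.45
eef_pos: [0.5948, 0.1262, 0.0814]
eef_rot: [-0.068, 0.998, 0.0, 0.0]
ft_force: [0.7, -0.6, -0.3]
grip_width: -0.0001
```

Run:
```python
from h import *
case()
```

```text
case xyz [-89.  -11.5  81.4] zdir [ 0. -0. -1.] F case [-0.7 -0.6 -0.3] w -0.0001 t 40.45 j [ 0.53  0.38 -0.33 -0.   -0.86 -1.96]
```

Request:
move_arm(translation=[[0,0,0.05],[0,0,0.05],[0,0,0.05],[0,0,0]], rot=[[0,0,0],[0,0,0],[0,0,0],[0,0,0]], grip=[1,1,1,1])

```text
time_s: 40.85
eef_pos: [0.5951, 0.1261, 0.0758]
eef_rot: [-0.069, 0.998, -0.0, 0.0]
ft_force: [-6.9, -0.6, 16.6]
grip_width: -0.0003
```

Run:
```python
from h import *
case()
```

```text
case xyz [-89.2 -11.8  75.8] zdir [-0. -0. -1.] F case [ 0.3  6.9 16.6] w -0.0003 t 40.85 j [ 0.53  0.39 -0.33  0.   -0.85 -1.96]
```

Request:
move_arm(translation=[[0,0,0.05],[0,0,0.05],[0,0,0]], rot=[[0,0,0],[0,0,0],[0,0,0]], grip=[1,1,1])

```text
time_s: 41.15
eef_pos: [0.5954, 0.1261, 0.0752]
eef_rot: [-0.069, 0.998, -0.0, 0.002]
ft_force: [-20.0, -1.0, 51.4]
grip_width: -0.0003
```

Run:
```python
from h import *
case()
```

```text
case xyz [-89.2 -12.1  75.2] zdir [-0. -0. -1.] F case [ 1.6 20.  51.4] w -0.0003 t 41.15 j [ 0.53  0.39 -0.33  0.   -0.84 -1.96]
```

Request:
move_arm(translation=[[0,0,-0.15],[0,0,-0.6],[0,-0.5,-0.8],[0,-0.7,-0.8],[0,-0.7,-0.2],[0.6,-0.7,0],[0.6,-0.7,0],[0.6,-0.7,0],[0,0,0],[0,0,0]], rot=[[0,0,0],[0,0,0],[0,0,0],[0,0,0],[0,0,0],[0,0,0],[0,0,0],[0,0,0],[0,0,0],[0,0,0]], grip=[1,1,1,1,1,1,1,1,1,1])

```text
time_s: 42.15
eef_pos: [0.5323, -0.0831, 0.1943]
eef_rot: [-0.067, 0.998, 0.0, 0.0]
ft_force: [1.2, -0.1, -0.2]
grip_width: 0.0002
```

Run:
```python
from h import *
case()
t=grab('top','t11.png');s=grab('scene','s11.png');T=cv2.imread('pics/t11.png');S=cv2.imread('pics/s11.png')
for p in(lip(0,133),lip(0,-133),C(70,-133,76)): cv2.circle(S,tuple(int(k) for k in proj(s,p).round()),1,(0,0,255),-1)
print('tab tip home/7mm top',proj(t,C(-110,0,66)),proj(t,C(-110,7,66)),'scene',proj(s,C(-110,0,60)),proj(s,C(-110,7,60)))
o=np.hstack([cv2.resize(T[130:255,170:295],(400,400),interpolation=2),cv2.resize(S[130:230,270:370],(400,400),interpolation=2)]); cv2.imwrite('pics/crop11.png',o)
```

```text
case xyz [-288.2   78.   194.3] zdir [ 0. -0. -1.] F case [-0.3 -1.2 -0.2] w 0.0002 t 42.15 j [ 0.21  0.16 -0.34 -0.   -1.06 -1.64]
tab tip home/7mm top [245.41906709 188.40481373] [245.73218472 190.48594972] scene [315.06773083 201.60540828] [313.13963196 200.47806377]
```

View pics/crop11.png

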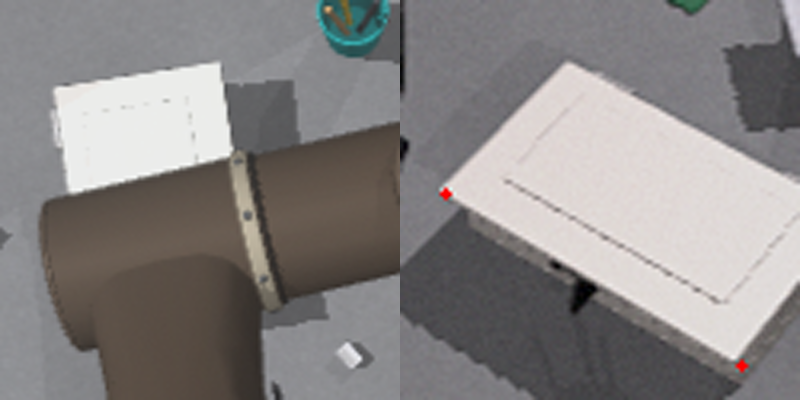

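The lid is flat, with its corners on the shut marks at (446,193) and (741,366), and the tab shows at (583,290). I'll move the arm clear, then compare the catch and bystanders with the start image.

Request:
move_arm(translation=[[0.3,-0.7,-0.3],[0.3,-0.7,-0.3],[0.3,-0.8,0],[0.3,-0.8,0],[0.3,-0.8,0],[0.3,-0.8,0],[0.3,-0.8,0],[0.3,-0.8,0],[0.3,-0.8,0],[0.3,-0.8,0]], rot=[[0,0,0],[0,0,0],[0,0,0],[0,0,0],[0,0,0],[0,0,0],[0,0,0],[0,0,0],[0,0,0],[0,0,0]], grip=[1,1,1,1,1,1,1,1,1,1])

```text
time_s: 43.25
eef_pos: [0.4381, -0.4902, 0.2235]
eef_rot: [-0.069, 0.998, 0.0, -0.0]
ft_force: [1.9, 0.9, -0.2]
grip_width: 0.0007
```

Run:
```python
from h import *
t=grab('top','t12.png');s=grab('scene','s12.png')
for a,b,n in(('scene0','s12','s'),('top0','t12','t')):
    A=cv2.imread(f'pics/{a}.png');B=cv2.imread(f'pics/{b}.png')
    if n=='s':
        for I in(A,B):
            m=(I[192:216,305:325].max(2)<45); y,x=np.nonzero(m); print('tab',m.sum(),x.mean()+305,y.mean()+192)
    d=(cv2.absdiff(A,B).max(2)>50).astype(np.uint8)*255; d=cv2.morphologyEx(d,2,np.ones((2,2)))
    for k in cv2.findContours(d,0,2)[0]:
        if cv2.contourArea(k)>6: print(n,cv2.boundingRect(k),cv2.contourArea(k))
    cv2.imwrite(f'pics/{n}12x.png',B)
cv2.imwrite('pics/f12.png',np.hstack([cv2.resize(cv2.imread('pics/t12.png'),(400,300)),cv2.resize(cv2.imread('pics/s12.png'),(400,300))]))
```

```text
tab 39 314.3076923076923 202.30769230769232
tab 35 314.54285714285714 202.6
s (171, 286, 21, 19) 204.5
s (158, 265, 25, 19) 281.5
s (185, 248, 19, 20) 196.5
s (0, 208, 21, 35) 368.5
s (11, 204, 11, 3) 15.5
s (188, 106, 31, 11) 199.5
s (0, 101, 145, 176) 7697.0
s (107, 93, 15, 10) 37.0
s (109, 74, 6, 6) 7.0
s (171, 59, 7, 8) 22.0
s (19, 56, 46, 69) 1606.0
s (108, 46, 21, 19) 158.5
s (151, 16, 18, 21) 213.0
s (83, 8, 42, 78) 935.5
s (150, 5, 15, 10) 62.5
s (52, 3, 27, 67) 707.0
s (197, 0, 19, 66) 237.0
t (261, 394, 35, 20) 299.5
t (372, 386, 15, 31) 40.0
t (234, 375, 8, 7) 22.5
t (310, 363, 15, 46) 63.0
t (217, 360, 49, 60) 1406.0
t (372, 342, 46, 36) 782.0
t (301, 339, 6, 6) 23.5
t (298, 330, 12, 4) 17.5
t (306, 325, 39, 23) 375.0
t (522, 320, 10, 16) 28.0
t (245, 308, 103, 24) 295.5
t (555, 277, 5, 6) 15.5
t (401, 243, 120, 177) 7679.0
t (347, 223, 16, 11) 129.5
t (370, 222, 16, 17) 172.5
t (374, 204, 16, 10) 124.0
t (548, 203, 12, 7) 55.0
t (542, 200, 4, 4) 7.0
t (361, 141, 169, 164) 12829.0
```

View pics/f12.png

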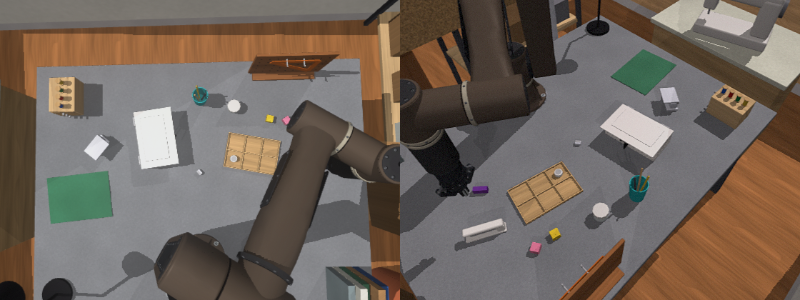

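The only changes in the desk scene are the three emptied compartments and the arm. The catch tab is within 0.4 px of its home position, where 7 mm would be about 2 px. Handing in.

```bash
python3 -c "
from rig import manip
print(manip.sign_off())"
```

```text
the job is handed in; nothing more can be done
None
```

The job is done and handed in at about 43 s of robot time. I pushed the catch aside, swung the lid up to its stop, and laid the one long cassette in the near bay and the two square ones in the far bay. I then shut the lid from behind.

**Last checks:**
- **Lid:** it is flat, with its corners on the shut marks.
- **Catch:** the tab is back home to within 0.4 px. I judged this from the image and did not test it by pulling on the lid.
- **Desk:** the puck is still in the tray. The start-to-end image comparison shows no bystander moved. The part of the top view behind the arm was covered, but the scene view shows it unchanged.

**What went differently than planned:**
- One square cassette had been knocked about 22 mm aside in the tray. I measured it again before picking it up.
- The first lift with shut fingers did not reach the lip, so I lifted with the fingers partly open.
- The closing press reached about 51 N at the fingertips against the already-shut lid, more than needed but within the 120 N wrist limit.

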